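# Lever a seized mould plate up off its bolster and pack it

## Robot

A 7-joint arm with a two-finger parallel gripper is mounted at the origin on the work surface. World frame = base frame: x ahead of the robot, y to its left, z up, the work surface at z = 0. Lengths are in m, angles in rad, forces in N, time in s.
With the tool pointing down it reaches from about 0.425 to 0.875 m from the base axis. Payload 8.4 kg.
Tool frame: the origin (TCP) lies between the finger pads; the fingertips stand 22 mm ahead of it and the grasp point (between the pads) lies 3 mm ahead of it; z points along the fingers, y is the line along which they close (so a half turn about z gives the same grasp; the last joint's range is limited). The gripper opens to 85 mm and grips with 20 to 120 N. Pads are 22 mm wide; open, the fingers measure 114 mm over their backs; the gripper's body (76 mm by 85 mm) begins 54 mm behind the grasp point. The pads swing forward as they close: fully open they stand 13 mm farther back than shut.
Start: joints at [-1.439, 0.333, 0.04, 1.465, -0.013, 1.343, -0.059], TCP at [0.149, 0.633, 0.253] pointing down, gripper open.
Joint ranges: [-2.58, 2.58], [-0.38, 2.09], [-1.3, 1.39], [0.25, 2.4], [-1.5, 4.64], [0.08, 2.09], [-2.65, 2.65]. Speed limits (rad/s): [2.22, 2.22, 2.79, 2.79, 3.14, 3.14, 3.14].

## Interface

Orientations are given as a unit quaternion [x, y, z, w].
In Python, from rig import robot, imaging gives the robot as it stands.
- The arm moves only by the shell command python3 -m creep 'ROWS' [FORCE]. ROWS is JSON, a list of rows, each an object of numbers: "tx", "ty", "tz": the shift along the tool's x, y, z as a fraction of full scale; "ax", "ay", "az": the turn, a rotation vector about the tool's x, y, z as a fraction of full scale; "claw": the opening, from 0 (shut) to 1 (fully open). In form: [{"tx": .., "ty": .., "tz": .., "ax": .., "ay": .., "az": .., "claw": ..}, ...]. A call has 1 to 5 rows; each row shifts and turns the commanded pose from where the row before left it, along the tool's axes as they then stand; what a row does not reach is not made up. Full scale, the value 1, is 0.8 m for a shift and 30 degrees for a turn. A row lasts 1/8 s, in which the tool goes at most 62.5 mm and 10.7 degrees, less where a joint would pass 70% of its speed; a pose out of reach is approached as far as the arm can. A call with a number of a shift or a turn outside -1 to 1 is refused whole. A call with a gripper value outside its range is refused whole. The fingers move at their own pace and stop on an object; FORCE is the grip in N (left out, the last holds). Time passes only in rows, so rows that do not move let the fingers close. It gives the time, the measured TCP pose, the force, the opening and the grip force at its end, in the units of the state.
- robot.state(): the state, without advancing time (a new reading comes with each control period).
- imaging.capture(name): name is "side" or "top"; returns a dict with "image" (400x640x3 uint8, red, green, blue), "fx", "fy", "cx", "cy" (pixels), "cam_to_world" (4x4, takes a point from camera to world coordinates). Camera axes: x right, y down, z forward; pixel columns grow to the right and rows downward; lengths in m; the calibration is good to about 2 mm. A picture is of the moment at which its call begins. There is no depth.
- robot.finish_job(): hands the job in; it is judged then, once.
The state is a dict: "t": time; "joint_pos": joint angles; "joint_vel": joint speeds; "joint_torque": joint torques, N m; "position": TCP position; "ee_rot": TCP orientation; "contact_force": force on the tool from outside, world axes, zero at the start; "wrist_torque": the same for the moment, N m; "width": opening from 0.0 (shut) to 1.0 (fully open); "gripper_force": force on a finger pad.
Only numpy, scipy, OpenCV 4.12 (cv2) and the standard library are available. Lean on these libraries where they do the work, as an engineer would, in place of code of your own. Each camera call takes 0.05 s, during which the arm holds its last target. There are 200 camera calls.

## Task

The heavy mould plate has seized down on its dowels. Take the pry bar from the tool rest, feed its toe into the pry slot with the heel on the fulcrum block, and bear down steadily until the plate has come right up against the heads of its retaining bolts; feel for that stop and do not heave against it, or the bar will spoil the plate. Then, leaving the bar in the slot, slide the packer under the plate's front edge beside the bar until its stop lip meets the edge, without ramming it, let go, keep the gripper itself off the plate and mould throughout, and leave the other tools and jars where they are.

Things in the scene. Friction and masses are not known exactly. Their poses are not given: they have to be found in the camera images.
- bed: rust-brown iron bolster bolted to the bench, 160 (x) x 210 (y) x 55 mm high, low flanges (18 mm high) out to y = +-135 mm. Origin: centre of its underside on the bench. x is level, from the front (pry slot) face at x = -80 mm to the back. Its flat top (z = 55 mm) carries the plate and is the floor of the pry slot; two dowels at x = 40, y = +-75 mm
- plate: dark cast plate, 150 (x) x 200 (y) x 16 mm thick, 3.7 to 4.9 kg with its brown mould (86 mm wide, 60 tall, centred 92 mm behind the front). Origin: middle of its front lower edge, axes as the bolster's. Moves only straight up: origin 55 to 56.5 mm above the bench at first, 69 when against the bolt heads. Dowel friction (54 N) exceeds its weight: it stays where levered
- slot (a point): middle of the pry slot's mouth, on the plate 5 mm above its underside; axes as the plate's (x inwards). The slot is a notch in the plate's underside, open to the front: 36 mm wide (y), 24 mm deep (x), 10 mm high. Keep the toe clear of its end wall, or it jams as it swings. Raising the plate takes 85 to 105 N here (12 to 20 N down at mid-handle); over 135 N of the bar on the plate spoils it
- bolt_heads (a point): point on the bolster midway between the undersides of the two retaining bolt heads (18 mm wide, at y = +-88 mm, 55 mm behind the front face), 85 mm above the bench: the plate's top, 16 mm above its underside, stops against them after 14 mm of lift. A rigid stop. Axes as the bolster's
- bar: steel pry bar, 0.5 kg, 330 mm, lying on the two battens of the tool rest, underside 28 mm above the bench. Origin: axis of its round heel (radius 9 mm). +x from handle to toe, z up. Shaft along -x from the heel: 18 mm wide (y), 10 thick; yellow handle from x = -170 to -290 mm: 24 wide (y), 16 thick. Toe: 42 mm from the heel axis, bent 20 degrees up from the shaft line
- bar_toe (a point): middle of the toe's end edge, at (39.5, 0, 14.4) mm in the bar's frame, axes as the bar's. Toe 24 mm wide, 4 mm thick over its last 18 mm, 7 mm nearer the heel. In the slot with the heel on the block, the shaft rises outwards at about 28 degrees with the toe loose, 22 when the toe meets the slot's roof, 3 when the plate is fully up
- fulcrum: loose oak block with a steel cap, 50 (x) x 70 (y) x 56 mm high, 0.6 kg, standing ready on the bench just in front of the pry slot; its flat top carries the bar's round heel, which rolls about 4 mm outwards on it as the bar swings down. Origin: centre of its underside. With the toe some 16 mm into the slot the heel axis lies about 26 mm in front of the slot
- packer: grey metal strip on the bench, 0.3 kg, 30 mm wide (y), 10 thick. Origin: on its underside below the inner face of the stop lip. Foot from x = 0 to 70 mm goes under the plate (last 10 mm a nose, 6 thick); lip from x = -6 to 0, up to z = 24 mm. In place it lies flat on the bolster's top, lip at the plate's edge, 45 to 75 mm to either side of the slot's middle
- packer_grip (a point): middle of the packer's red upright grip, 16 (x) x 24 (y) mm, which stands from 10 to 50 mm above the underside; this point is at (-24, 0, 35) mm in the packer's frame, axes as the packer's
- hammer: hammer 260 mm long, wooden handle, lying or standing loose on the bench; leave alone. Origin: centre of its underside.
- wrench: steel wrench 180 mm long, lying or standing loose on the bench; leave alone. Origin: centre of its underside.
- frit_amber: amber glass jar, 60 mm across, 85 mm tall, lying or standing loose on the bench; leave alone. Origin: centre of its underside.
- frit_green: green glass jar, 60 mm across, 85 mm tall, lying or standing loose on the bench; leave alone. Origin: centre of its underside.
- wax_tin: brass-coloured wax tin, 68 mm across, 55 mm tall, lying or standing loose on the bench; leave alone. Origin: centre of its underside.
- paddle: dark wooden paddle, 290 mm long, 75 mm wide blade, lying or standing loose on the bench; leave alone. Origin: centre of its underside.
- jacks: steel glassmaker's jacks (big tweezers), 250 mm long, lying or standing loose on the bench; leave alone. Origin: centre of its underside.
Mind the look-alikes: they are no part of the job. Of the things like the packer, leave any that is black or green; of the rest the smaller one is meant.

How it is judged:
On the way, in this order (a step that is already met when the one before it is completed fails the run):
1. the bar's toe is at least 7 mm inside the pry slot (x of bar_toe in the frame of bed between -0.073 and -0.05 m and y of bar_toe in the frame of bed between -0.02 and 0.02 m and z of bar_toe in the frame of bed between 0.053 and 0.082 m), for 0.1 s.
2. the plate has been levered up within 1 mm of its bolt heads (origin above 68 mm), the toe still in the slot and the bar bearing on the fulcrum block (all of step 1 and z of plate in the frame of bed above 0.068 m and contact force between bar and fulcrum above 8 N), for 0.2 s.
At the end, for the whole second after the job is handed in: Plate raised at least 11.5 mm (origin above 66.5 mm); packer level on the bolster under its front edge, lip within 6 mm of the edge, within 7 degrees of square, origin within 83 mm of the middle; bar's toe still at least 7 mm inside the slot; packer and bar at rest (all of step 1 and z of plate in the frame of bed above 0.0665 m and x of packer in the frame of bed above -0.086 m and y of packer in the frame of bed between -0.083 and 0.083 m and z of packer in the frame of bed between 0.052 and 0.06 m and angle between the x axis of packer and the x axis of bed, either way round below 0.12 rad and linear speed of each of packer, bar below 0.01 m/s); the robot touches nothing.
It fails at once if the bar bears on the plate with more than 135 N (contact force between bar and plate above 135 N).
It fails at once if the packer is rammed against the plate with more than 40 N (contact force between packer and plate above 40 N).
It fails at once if the gripper or arm presses on the plate or mould with more than 5 N (contact force between any of the fingers, the arm and plate above 5 N).
It fails at once if another tool or jar is moved by more than 30 mm (distance of any of hammer, wrench, frit_amber, frit_green, wax_tin, paddle, jacks from where it was at the start of the episode above 0.03 m).
It also fails if it takes over 72 s, if anything falls off the work surface, if the arm or the gripper's body presses on something with over 40 N, if the wrist force passes 120 N, or if a joint passes its speed limit or range.

## Working session

There is one attempt and no reset: what is moved stays moved. The work goes in short steps, Python scripts to look and compute and a shell command to move; the robot and the scene stay as the last step left them, time stands still between calls to the robot, and variables do not carry over. Pictures are saved under pics/ and viewed, at most 10 in all, crops included, and the job is handed in when it is done.

```bash
ls; mkdir -p pics; python3 - <<'E'
from rig import robot, imaging
import cv2, json, numpy as np
for n in("side","top"):
    c=imaging.capture(n); cv2.imwrite(f"pics/{n}0.png",c["image"][:,:,::-1])
    print(n,c["fx"],c["fy"],c["cx"],c["cy"],np.round(c["cam_to_world"],4).tolist())
s=robot.state(); print(s)
E
```

```text
pics
side 468.63022939697373 468.63022939697373 322.7036967506991 199.91424028617652 [[0.9689, -0.1747, 0.1754, 0.3165], [-0.2475, -0.6902, 0.68, -0.8221], [0.0022, -0.7023, -0.7119, 0.9501], [0.0, 0.0, 0.0, 1.0]]
top 440.34899487068276 440.34899487068276 315.62213008800694 203.92509750202444 [[0.0308, -0.9775, 0.2085, 0.2431], [-0.9995, -0.0308, 0.0032, 0.0072], [0.0033, -0.2085, -0.978, 1.4144], [0.0, 0.0, 0.0, 1.0]]
{'t': 0.1, 'joint_pos': array([-1.43920028,  0.33382839,  0.03985474,  1.46618989, -0.01342972,
        1.34331236, -0.05848507]), 'joint_vel': array([ 0.00052551, -0.00059812,  0.00113419, -0.00233205, -0.00038691,
       -0.00072572, -0.00071114]), 'joint_torque': array([ 4.84729258e-03, -6.60018110e+01,  1.37088619e+00, -4.06468713e+01,
        1.72080996e-02,  8.77848594e-03,  3.30336854e-05]), 'position': array([0.14860235, 0.63238557, 0.25251413]), 'ee_rot': array([ 1.15137045e-01,  9.93349344e-01, -7.34275847e-04, -5.35600852e-05]), 'contact_force': array([ 0.21760368, -0.32041446,  1.05297471]), 'wrist_torque': array([0.04535199, 0.01968062, 0.07379259]), 'gripper_force': 0.0, 'width': 1.0048372902748033}
```

View pics/side0.png

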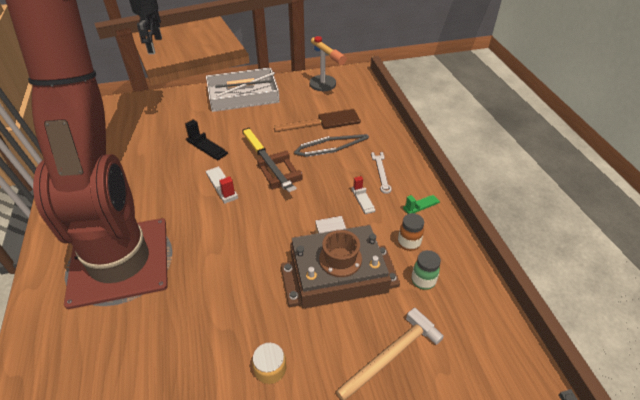

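View pics/top0.png

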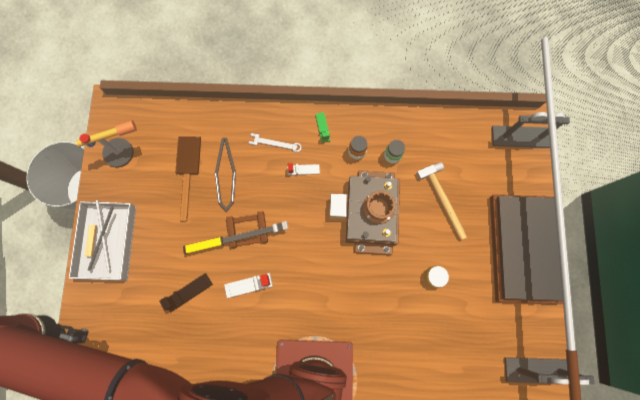

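Side view: mould and plate at about (340,260), fulcrum (330,225), bar from (250,135) to (290,190), red-gripped packers at (362,195) and (222,184). In the top view the one at (303,170) is clearly smaller than the one at (248,287). I'll zoom in to get the measurements.

```bash
python3 - <<'E'
import cv2
a=cv2.imread("pics/top0.png")[150:270,175:335];cv2.imwrite("pics/tc.png",cv2.resize(a,None,fx=5,fy=5,interpolation=cv2.INTER_CUBIC))
a=cv2.imread("pics/top0.png")[160:260,280:410];cv2.imwrite("pics/tp.png",cv2.resize(a,None,fx=6,fy=6,interpolation=cv2.INTER_CUBIC))
a=cv2.imread("pics/side0.png")[170:310,270:410];cv2.imwrite("pics/sc.png",cv2.resize(a,None,fx=4,fy=4,interpolation=cv2.INTER_CUBIC))
E
```

```text
(no output)
```

View pics/tc.png

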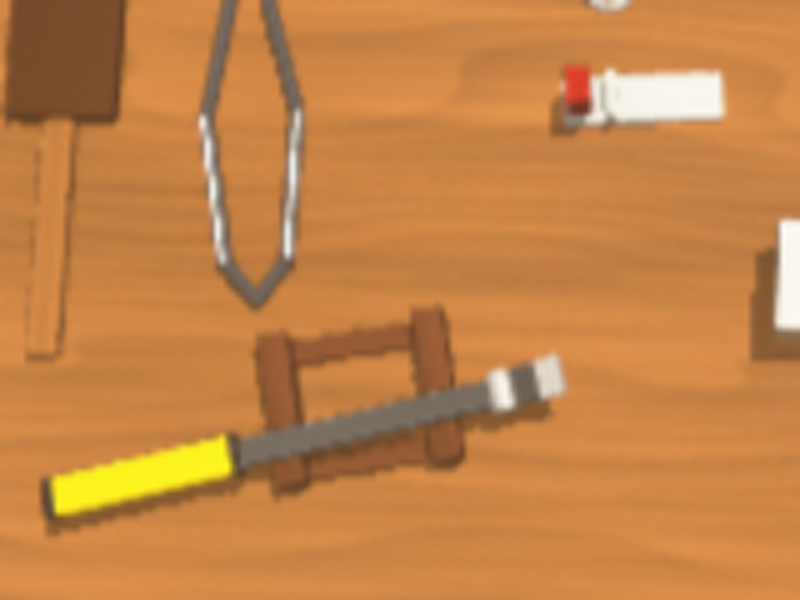

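View pics/tp.png

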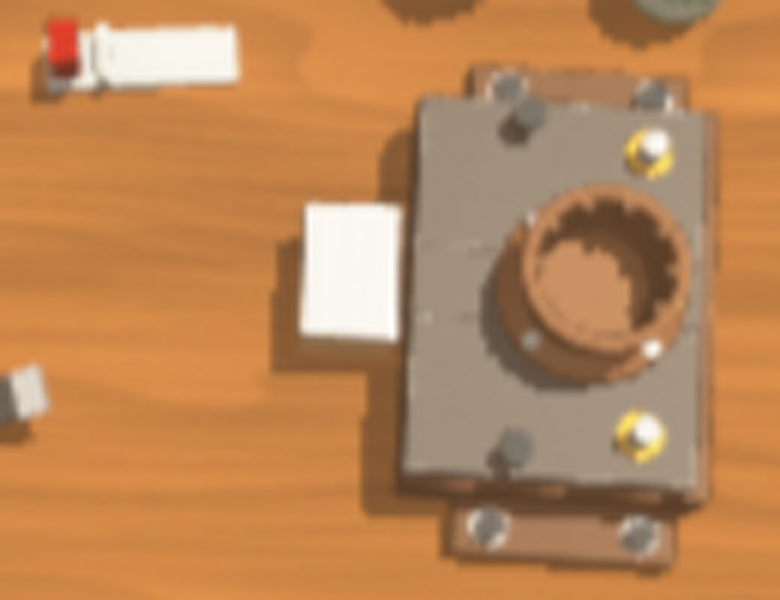

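View pics/sc.png

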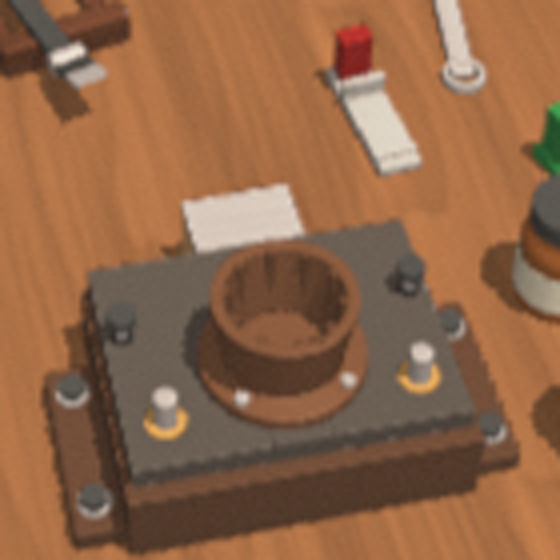

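Views: toe end edge at about pixel (287,224) and handle end at (184,249) in top. The small packer has its red grip at (290,167) and foot end at (319,169). Plate corners are (350,176), (347,239), (399,178) and (396,241), fulcrum about (338,205). Next I fit the poses.

```bash
cat > h.py <<'E'
import numpy as np
from scipy.optimize import least_squares
from scipy.spatial.transform import Rotation as R
CAM=dict(side=(468.63,322.70,199.91,np.array([[0.9689,-0.1747,0.1754,0.3165],[-0.2475,-0.6902,0.68,-0.8221],[0.0022,-0.7023,-0.7119,0.9501]])),
 top=(440.35,315.62,203.93,np.array([[0.0308,-0.9775,0.2085,0.2431],[-0.9995,-0.0308,0.0032,0.0072],[0.0033,-0.2085,-0.978,1.4144]])))
def proj(c,p):
    f,cx,cy,T=CAM[c]; q=(np.atleast_2d(p)-T[:,3])@T[:,:3]
    return np.c_[cx+f*q[:,0]/q[:,2],cy+f*q[:,1]/q[:,2]]
def fit(obs,z0=0,x0=(.5,0,-1.57)):
    "obs: (cam, crop x, crop y, crop scale, ox, oy, local point)"
    L=np.array([o[6] for o in obs])
    uv=np.array([[(o[1]+.5)/o[3]-.5+o[4],(o[2]+.5)/o[3]-.5+o[5]] for o in obs])
    def res(v,):
        W=R.from_euler('z',v[2]).apply(L)+[v[0],v[1],z0]
        return (np.vstack([proj(o[0],w) for o,w in zip(obs,W)])-uv).ravel()
    s=least_squares(res,x0,loss='soft_l1'); print(np.round(s.x,4),np.round(res(s.x).reshape(-1,2),1).tolist()); return s.x
E
python3 - <<'E'
from h import *
tp=lambda x,y,l:("top",x,y,6,280,160,l)
tc=lambda x,y,l:("top",x,y,5,175,150,l)
sc=lambda x,y,l:("side",x,y,4,270,170,l)
z=.0717
P=[tp(420,98,(-.08,.1,z)),tp(403,478,(-.08,-.1,z)),tp(715,112,(.07,.1,z)),tp(697,487,(.07,-.1,z))]
Q=[sc(400,222,(-.08,.1,z)),sc(90,270,(-.08,-.1,z)),sc(472,410,(.07,.1,z)),sc(135,470,(.07,-.1,z))]
print("bed");fit(P);fit(Q);fit(P+Q)
z=.056
P=[tp(305,203,(-.025,.035,z)),tp(402,206,(.025,.035,z)),tp(398,342,(.025,-.035,z)),tp(300,335,(-.025,-.035,z))]
Q=[sc(183,203,(-.025,-.035,z)),sc(290,186,(-.025,.035,z))]
print("ful");fit(P);fit(P+Q)
P=[tp(237,27,(.07,.015,.006)),tp(239,82,(.07,-.015,.006)),tp(62,44,(-.024,0,.05))]
Q=[sc(383,168,(.07,-.015,.003)),sc(418,158,(.07,.015,.003)),sc(338,97,(0,-.015,.024)),sc(385,80,(0,.015,.024)),sc(353,30,(-.024,0,.05))]
print("pk");fit(P);fit(Q);fit(P+Q)
P=[tc(555,355,(.0395,.012,.0164)),tc(565,392,(.0395,-.012,.0164)),tc(501,390,(0,0,.009)),tc(235,432,(-.17,.012,.008)),tc(43,480,(-.29,.012,.008)),tc(52,518,(-.29,-.012,.008))]
Q=[sc(82,85,(.0395,-.012,.0144)),sc(104,70,(.0395,.012,.0144)),sc(68,55,(0,0,.009))]
print("bar");fit(P,.033);fit(Q,.033);fit(P+Q,.033)
E
```

```text
bed
[ 0.5217 -0.171  -1.5983] [[0.3, -0.2], [0.3, -0.7], [-1.5, 0.2], [0.2, 0.7]]
[ 0.5242 -0.1712 -1.6089] [[0.6, -1.0], [-0.7, -0.2], [1.0, 0.1], [-0.8, 0.5]]
[ 0.5232 -0.1712 -1.606 ] [[0.6, -0.8], [0.2, -1.4], [-1.2, -0.1], [0.1, 0.3], [0.1, -0.9], [-1.2, 0.0], [0.6, 0.1], [-1.2, 0.7]]
ful
[ 0.5322 -0.0594 -1.5859] [[0.2, 0.2], [-0.2, 0.4], [-0.2, -0.5], [0.2, -0.1]]
[ 0.5334 -0.0601 -1.6014] [[0.6, -0.2], [0.2, 0.2], [-0.2, -0.8], [0.2, -0.6], [-0.5, -0.2], [-0.8, -0.3]]
pk
[ 0.6562  0.0735 -1.4659] [[-0.3, 0.3], [0.0, -0.2], [0.3, -0.1]]
[ 0.6583  0.0766 -1.466 ] [[-0.4, 1.2], [0.7, 0.9], [1.3, -3.1], [-0.8, -1.4], [-0.4, 0.2]]
[ 0.6571  0.0743 -1.4683] [[-0.5, 0.1], [-0.2, -0.4], [0.1, -0.4], [-0.6, 1.9], [0.6, 1.6], [1.1, -2.5], [-0.9, -0.8], [-0.6, 0.8]]
bar
[ 0.4558  0.1378 -1.301 ] [[0.5, -0.1], [0.2, -0.1], [0.0, -0.1], [-0.5, 0.5], [0.1, -0.0], [-0.3, -0.2]]
[ 0.4566  0.1369 -1.2059] [[-0.3, 0.1], [1.5, 0.4], [-0.6, -0.7]]
[ 0.4568  0.1379 -1.2968] [[0.4, -0.4], [0.2, -0.5], [0.0, -0.4], [-0.5, 0.4], [0.2, -0.0], [-0.2, -0.1], [-1.6, 0.2], [0.6, 0.9], [-0.6, -0.9]]
```

```bash
cat >> h.py <<'E'
from rig import robot
BED=(0.523,-0.171,-1.603)
def Rdown(yaw,pitch=0):
    "tool gripping a bar-like thing with heading yaw, handle raised by pitch: tool x=-bar x, y=bar y, z=-bar z"
    return R.from_euler('z',yaw)*R.from_euler('y',pitch)*R.from_matrix(np.diag([-1.,1,-1]))
def plan(p,Rt,n,start=None):
    s=robot.state(); p0,R0=start or (s['position'],R.from_quat(s['ee_rot']))
    d=(R0.inv()*Rt).as_rotvec(); p=np.array(p); out=[]
    for i in range(n):
        Ri=R0*R.from_rotvec(d*i/n); t=Ri.inv().apply(p-p0)/n/.8; a=np.degrees(d)/n/30
        out.append(np.round(np.r_[t,a],4).tolist())
    print("dist",np.linalg.norm(p-p0)/n,"deg",np.degrees(np.linalg.norm(d))/n)
    for o in out: print(o)
    return p,Rt
E
python3 - <<'E'
from h import *
q=plan((.4003,.3402,.15),Rdown(-1.3),10)
plan((.4003,.3402,.036),Rdown(-1.3),4,q)
E
```

```text
dist 0.039904042589089736 deg 6.126150294642378
[-0.039, -0.0283, 0.0129, -0.0002, 0.0002, 0.2042]
[-0.0418, -0.024, 0.0129, -0.0002, 0.0002, 0.2042]
[-0.0441, -0.0194, 0.0128, -0.0002, 0.0002, 0.2042]
[-0.0459, -0.0146, 0.0128, -0.0002, 0.0002, 0.2042]
[-0.0472, -0.0096, 0.0128, -0.0002, 0.0002, 0.2042]
[-0.048, -0.0045, 0.0128, -0.0002, 0.0002, 0.2042]
[-0.0482, 0.0006, 0.0128, -0.0002, 0.0002, 0.2042]
[-0.0479, 0.0058, 0.0128, -0.0002, 0.0002, 0.2042]
[-0.047, 0.0108, 0.0128, -0.0002, 0.0002, 0.2042]
[-0.0456, 0.0158, 0.0128, -0.0002, 0.0002, 0.2042]
dist 0.028499999999999998 deg 0.0
[0.0, 0.0, 0.0356, 0.0, 0.0, 0.0]
[0.0, 0.0, 0.0356, 0.0, 0.0, 0.0]
[0.0, 0.0, 0.0356, 0.0, 0.0, 0.0]
[0.0, 0.0, 0.0356, 0.0, 0.0, 0.0]
```

```bash
python3 -m creep '[{"tx":-0.039,"ty":-0.028,"tz":0.013,"az":0.204,"claw":1},{"tx":-0.042,"ty":-0.024,"tz":0.013,"az":0.204,"claw":1},{"tx":-0.044,"ty":-0.019,"tz":0.013,"az":0.204,"claw":1},{"tx":-0.046,"ty":-0.015,"tz":0.013,"az":0.204,"claw":1},{"tx":-0.047,"ty":-0.01,"tz":0.013,"az":0.204,"claw":1}]'
python3 -m creep '[{"tx":-0.048,"ty":-0.005,"tz":0.013,"az":0.204,"claw":1},{"tx":-0.048,"ty":0.001,"tz":0.013,"az":0.204,"claw":1},{"tx":-0.048,"ty":0.006,"tz":0.013,"az":0.204,"claw":1},{"tx":-0.047,"ty":0.011,"tz":0.013,"az":0.204,"claw":1},{"tx":-0.046,"ty":0.016,"tz":0.013,"az":0.204,"claw":1}]'
python3 -m creep '[{"tx":0,"claw":1},{"tx":0,"claw":1}]'
python3 - <<'E'
from h import *
plan((.4003,.3402,.036),Rdown(-1.3),4)
E
```

```text
dist 0.11056742393440143 deg 15.315375736605946
[-0.0975, -0.0708, 0.0678, -0.0006, 0.0004, 0.5105]
[-0.1127, -0.0426, 0.0677, -0.0006, 0.0004, 0.5105]
[-0.12, -0.0113, 0.0677, -0.0006, 0.0004, 0.5105]
[-0.1187, 0.0208, 0.0677, -0.0006, 0.0004, 0.5105]$[0]: bad value
$[0]: bad value
$[0]: bad value
```

```bash
python3 -m creep '[{"tx":-0.039,"ty":-0.028,"tz":0.013,"ax":0,"ay":0,"az":0.204,"claw":1},{"tx":-0.042,"ty":-0.024,"tz":0.013,"ax":0,"ay":0,"az":0.204,"claw":1},{"tx":-0.044,"ty":-0.019,"tz":0.013,"ax":0,"ay":0,"az":0.204,"claw":1},{"tx":-0.046,"ty":-0.015,"tz":0.013,"ax":0,"ay":0,"az":0.204,"claw":1},{"tx":-0.047,"ty":-0.01,"tz":0.013,"ax":0,"ay":0,"az":0.204,"claw":1}]'
```

```text
t: 0.72
position: [0.2751, 0.4856, 0.2007]
ee_rot: [0.375, 0.927, -0.0, -0.0]
contact_force: [0.1, 0.2, 0.1]
width: 1.001
gripper_force: 0.0
```

```bash

python3 -m creep '[{"tx":-0.048,"ty":-0.005,"tz":0.013,"ax":0,"ay":0,"az":0.204,"claw":1},{"tx":-0.048,"ty":0.001,"tz":0.013,"ax":0,"ay":0,"az":0.204,"claw":1},{"tx":-0.048,"ty":0.006,"tz":0.013,"ax":0,"ay":0,"az":0.204,"claw":1},{"tx":-0.047,"ty":0.011,"tz":0.013,"ax":0,"ay":0,"az":0.204,"claw":1},{"tx":-0.046,"ty":0.016,"tz":0.013,"ax":0,"ay":0,"az":0.204,"claw":1}]'
python3 -m creep '[{"tx":0,"ty":0,"tz":0,"ax":0,"ay":0,"az":0,"claw":1},{"tx":0,"ty":0,"tz":0,"ax":0,"ay":0,"az":0,"claw":1}]'
python3 - <<'E'
from h import *
plan((.4003,.3402,.036),Rdown(-1.3),4)
print(robot.state()['joint_pos'])
E
```

```text
t: 1.35
position: [0.4023, 0.3389, 0.1487]
ee_rot: [0.607, 0.795, 0.0, 0.0]
contact_force: [0.1, 0.0, -0.1]
width: 1.003
gripper_force: 0.0
t: 1.6
position: [0.401, 0.3407, 0.1492]
ee_rot: [0.605, 0.796, -0.0, -0.0]
contact_force: [-0.5, 0.6, 0.9]
width: 1.002
gripper_force: 0.0
dist 0.028297947523324183 deg 0.008517736321323532
[-0.0001, -0.0002, 0.0354, -0.0001, -0.0001, 0.0002]
[-0.0001, -0.0002, 0.0354, -0.0001, -0.0001, 0.0002]
[-0.0001, -0.0002, 0.0354, -0.0001, -0.0001, 0.0002]
[-0.0001, -0.0003, 0.0354, -0.0001, -0.0001, 0.0002]
[-1.11646668  0.1666528   0.36166873  1.90957196 -0.06699668  1.07702703
 -0.45627422]
```

```bash

python3 -m creep '[{"tx":0,"ty":0,"tz":0.036,"ax":0,"ay":0,"az":0,"claw":1},{"tx":0,"ty":0,"tz":0.036,"ax":0,"ay":0,"az":0,"claw":1},{"tx":0,"ty":0,"tz":0.036,"ax":0,"ay":0,"az":0,"claw":1},{"tx":0,"ty":0,"tz":0.034,"ax":0,"ay":0,"az":0,"claw":1},{"tx":0,"ty":0,"tz":0,"ax":0,"ay":0,"az":0,"claw":1}]' 110
python3 -m creep '[{"tx":0,"ty":0,"tz":0,"ax":0,"ay":0,"az":0,"claw":0.6},{"tx":0,"ty":0,"tz":0,"ax":0,"ay":0,"az":0,"claw":0.4},{"tx":0,"ty":0,"tz":0,"ax":0,"ay":0,"az":0,"claw":0.2},{"tx":0,"ty":0,"tz":0,"ax":0,"ay":0,"az":0,"claw":0},{"tx":0,"ty":0,"tz":0,"ax":0,"ay":0,"az":0,"claw":0}]' 110
python3 -m creep '[{"tx":0,"ty":0,"tz":0,"ax":0,"ay":0,"az":0,"claw":0},{"tx":0,"ty":0,"tz":0,"ax":0,"ay":0,"az":0,"claw":0}]' 110
```

```text
t: 2.22
position: [0.3993, 0.3406, 0.0342]
ee_rot: [0.604, 0.797, -0.002, -0.0]
contact_force: [1.2, -0.7, 0.3]
width: 1.001
gripper_force: 0.0
t: 2.85
position: [0.4011, 0.3411, 0.0364]
ee_rot: [0.605, 0.796, 0.0, -0.0]
contact_force: [-1.4, -0.3, 5.2]
width: 0.265
gripper_force: 107.4
t: 3.1
position: [0.4011, 0.3411, 0.0364]
ee_rot: [0.605, 0.796, 0.0, -0.0]
contact_force: [-1.6, -0.5, 6.5]
width: 0.259
gripper_force: 107.4
```

```bash
cat >> h.py <<'E'
GR=np.array([-.2107,0,.0034])
def bar(hx,hy,hz,deg,yaw=BED[2],gr=GR):
    "TCP pose that puts the bar's heel axis at (hx,hy) in the bed frame, height hz, shaft raised deg"
    h=R.from_euler('z',BED[2]).apply([hx,hy,0])+[BED[0],BED[1],hz]
    Rb=R.from_euler('z',yaw)*R.from_euler('y',deg,degrees=True)
    return h+Rb.apply(gr),Rdown(yaw,np.radians(deg))
E
python3 - <<'E'
from h import *
s=robot.state();p=s['position']+[0,0,.1]
q=(p,R.from_quat(s['ee_rot']))
r=bar(-.176,0,.1,28); print(r[0])
plan(*r,8,q)
E
```

```text
[0.53460551 0.18925397 0.20191968]
dist 0.02656785703217479 deg 4.105693213728955
[-0.0284, 0.0137, -0.0103, -0.0177, 0.1156, 0.0711]
[-0.0272, 0.0149, -0.0118, -0.0177, 0.1156, 0.0711]
[-0.0259, 0.016, -0.0133, -0.0177, 0.1156, 0.0711]
[-0.0244, 0.017, -0.0146, -0.0177, 0.1156, 0.0711]
[-0.0229, 0.0181, -0.0159, -0.0177, 0.1156, 0.0711]
[-0.0212, 0.019, -0.0171, -0.0177, 0.1156, 0.0711]
[-0.0194, 0.02, -0.0181, -0.0177, 0.1156, 0.0711]
[-0.0175, 0.0208, -0.0191, -0.0177, 0.1156, 0.0711]
```

```bash

python3 -m creep '[{"tx":0,"ty":0,"tz":-0.02,"ax":0,"ay":0,"az":0,"claw":0},{"tx":0,"ty":0,"tz":-0.025,"ax":0,"ay":0,"az":0,"claw":0},{"tx":0,"ty":0,"tz":-0.03,"ax":0,"ay":0,"az":0,"claw":0},{"tx":0,"ty":0,"tz":-0.03,"ax":0,"ay":0,"az":0,"claw":0},{"tx":0,"ty":0,"tz":-0.02,"ax":0,"ay":0,"az":0,"claw":0}]' 110
python3 -m creep '[{"tx":-0.028,"ty":0.014,"tz":-0.01,"ax":-0.018,"ay":0.116,"az":0.071,"claw":0},{"tx":-0.027,"ty":0.015,"tz":-0.012,"ax":-0.018,"ay":0.116,"az":0.071,"claw":0},{"tx":-0.026,"ty":0.016,"tz":-0.013,"ax":-0.018,"ay":0.116,"az":0.071,"claw":0},{"tx":-0.024,"ty":0.017,"tz":-0.015,"ax":-0.018,"ay":0.116,"az":0.071,"claw":0}]' 110
python3 -m creep '[{"tx":-0.023,"ty":0.018,"tz":-0.016,"ax":-0.018,"ay":0.116,"az":0.071,"claw":0},{"tx":-0.021,"ty":0.019,"tz":-0.017,"ax":-0.018,"ay":0.116,"az":0.071,"claw":0},{"tx":-0.019,"ty":0.02,"tz":-0.018,"ax":-0.018,"ay":0.116,"az":0.071,"claw":0},{"tx":-0.018,"ty":0.021,"tz":-0.019,"ax":-0.018,"ay":0.116,"az":0.071,"claw":0},{"tx":0,"ty":0,"tz":0,"ax":0,"ay":0,"az":0,"claw":0}]' 110
python3 - <<'E'
from h import *
from rig import imaging
import cv2
plan(*bar(-.176,0,.1,28),1)
t=imaging.capture("top")["image"][:,:,::-1];s=imaging.capture("side")["image"][:,:,::-1]
a=cv2.resize(t[150:250,200:400],None,fx=4,fy=4,interpolation=cv2.INTER_CUBIC)
b=cv2.resize(s[140:260,230:390],None,fx=5,fy=5,interpolation=cv2.INTER_CUBIC)
cv2.imwrite("pics/t1.png",a);cv2.imwrite("pics/s1.png",b[:600])
Rb=R.from_euler('z',BED[2])*R.from_euler('y',28,degrees=True)
s=robot.state();Rb=R.from_quat(s['ee_rot'])*R.from_matrix(np.diag([-1.,1,-1]))
for l in [(.0395,.012,.0144),(.0395,-.012,.0144),(0,0,.009)]:
    w=s['position']+Rb.apply(np.array(l)-GR)
    print((proj("top",w)-[200,150])*4+1.5,(proj("side",w)-[230,140])*5+2)
E
```

```text
t: 3.72
position: [0.4011, 0.3407, 0.1372]
ee_rot: [0.605, 0.796, 0.0, -0.0]
contact_force: [0.8, 0.1, -4.9]
width: 0.262
gripper_force: 108.1
t: 4.22
position: [0.4679, 0.2647, 0.1689]
ee_rot: [0.658, 0.743, 0.089, -0.086]
contact_force: [-0.7, 0.2, -5.7]
width: 0.26
gripper_force: 108.1
t: 4.85
position: [0.5359, 0.1863, 0.2012]
ee_rot: [0.699, 0.673, 0.175, -0.168]
contact_force: [-0.6, -0.2, -4.7]
width: 0.263
gripper_force: 108.3
dist 0.003328485555087248 deg 0.30317941461311415
[0.0037, -0.0017, 0.0009, 0.0064, -0.0004, -0.0078]
[[527.50806991 201.16172769]] [[503.76847255 343.36166052]]
[[525.77303252 231.69008055]] [[457.33516034 350.75758753]]
[[478.17856101 209.54308441]] [[464.61590855 276.57771375]]
```

View pics/s1.png

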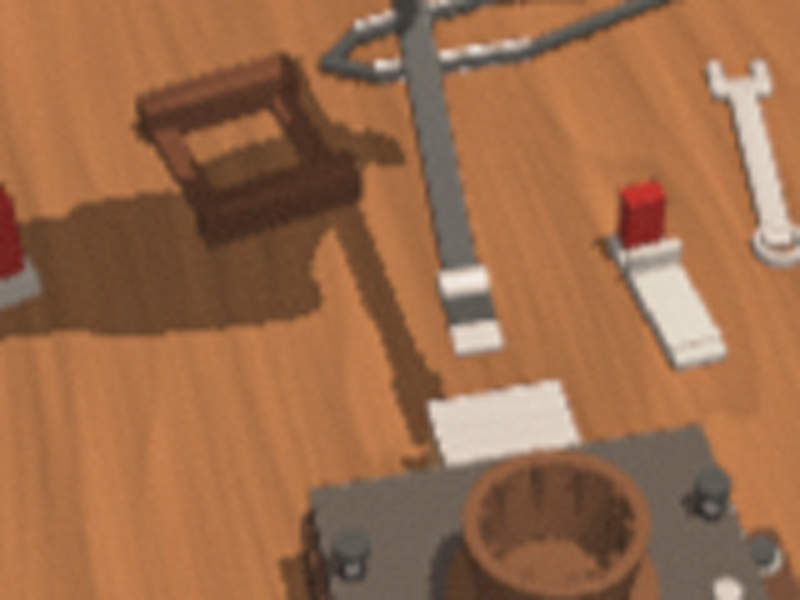

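View pics/t1.png

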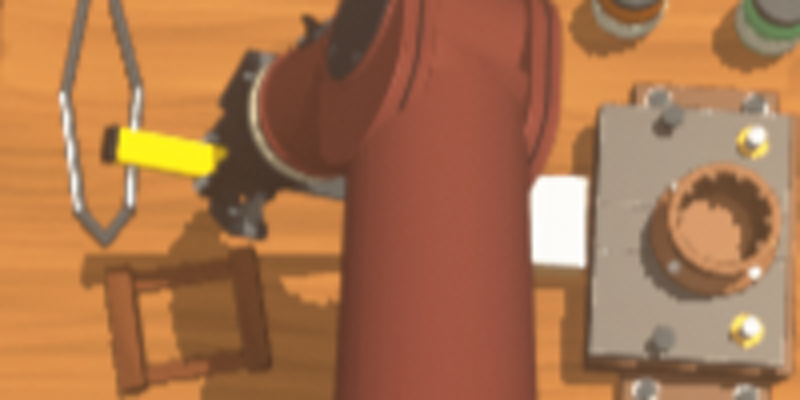

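Toe end edge seen at crop (458,354)-(503,347), within about 1 px of the FK prediction, so the grasp geometry holds. In the top view the arm hides the bar; block and plate are unmoved. Now I lower the bar and feed it in.

```bash
python3 - <<'E'
from h import *
q=plan(*bar(-.176,0,.066,28),2)
q=plan(*bar(-.121,0,.066,28),3,q)
q=plan(*bar(-.106,0,.066,28),3,q)
E
```

```text
dist 0.016463257842237122 deg 0.009182645421994352
[-0.0097, 0.0002, 0.0181, -0.0001, -0.0003, 0.0]
[-0.0097, 0.0002, 0.0181, -0.0001, -0.0003, 0.0]
dist 0.01833333333333333 deg 0.0
[-0.0202, 0.0, -0.0108, 0.0, 0.0, 0.0]
[-0.0202, 0.0, -0.0108, 0.0, 0.0, 0.0]
[-0.0202, 0.0, -0.0108, 0.0, 0.0, 0.0]
dist 0.004999999999999998 deg 0.0
[-0.0055, -0.0, -0.0029, 0.0, 0.0, 0.0]
[-0.0055, -0.0, -0.0029, 0.0, 0.0, 0.0]
[-0.0055, -0.0, -0.0029, 0.0, 0.0, 0.0]
```

```bash

python3 -m creep '[{"tx":-0.01,"ty":0,"tz":0.018,"ax":0,"ay":0,"az":0,"claw":0},{"tx":-0.01,"ty":0,"tz":0.018,"ax":0,"ay":0,"az":0,"claw":0},{"tx":0,"ty":0,"tz":0,"ax":0,"ay":0,"az":0,"claw":0},{"tx":0,"ty":0,"tz":0,"ax":0,"ay":0,"az":0,"claw":0}]' 110
python3 -m creep '[{"tx":-0.02,"ty":0,"tz":-0.011,"ax":0,"ay":0,"az":0,"claw":0},{"tx":-0.02,"ty":0,"tz":-0.011,"ax":0,"ay":0,"az":0,"claw":0},{"tx":-0.02,"ty":0,"tz":-0.011,"ax":0,"ay":0,"az":0,"claw":0},{"tx":0,"ty":0,"tz":0,"ax":0,"ay":0,"az":0,"claw":0},{"tx":0,"ty":0,"tz":0,"ax":0,"ay":0,"az":0,"claw":0}]' 110
python3 - <<'E'
from h import *
q=plan(*bar(-.106,0,.066,28),3)
E
```

```text
t: 5.45
position: [0.5345, 0.1895, 0.168]
ee_rot: [0.697, 0.675, 0.174, -0.169]
contact_force: [-0.7, 1.0, -4.6]
width: 0.259
gripper_force: 108.2
t: 6.08
position: [0.5342, 0.1502, 0.1782]
ee_rot: [0.69, 0.678, 0.183, -0.175]
contact_force: [-3.4, 49.4, 30.2]
width: 0.26
gripper_force: 108.4
dist 0.010887511622671993 deg 0.5447177168988458
[-0.0133, -0.0005, -0.0026, -0.0005, -0.0154, 0.0096]
[-0.0134, -0.0005, -0.0025, -0.0005, -0.0154, 0.0096]
[-0.0134, -0.0004, -0.0024, -0.0005, -0.0154, 0.0096]
```

The heel seems to have caught the block's front edge, so the bar sits slightly lower than assumed. I'll back off and check.

```bash

python3 -m creep '[{"tx":0.02,"ty":0,"tz":0.011,"ax":0,"ay":0,"az":0,"claw":0},{"tx":0.02,"ty":0,"tz":0,"ax":0,"ay":0,"az":0,"claw":0},{"tx":0,"ty":0,"tz":-0.01,"ax":0,"ay":0,"az":0,"claw":0},{"tx":0,"ty":0,"tz":0,"ax":0,"ay":0,"az":0,"claw":0},{"tx":0,"ty":0,"tz":0,"ax":0,"ay":0,"az":0,"claw":0}]' 110
python3 - <<'E'
from h import *
from rig import imaging
import cv2
s=imaging.capture("side")["image"][:,:,::-1]
cv2.imwrite("pics/s2.png",cv2.resize(s[160:260,290:410],None,fx=6,fy=6,interpolation=cv2.INTER_CUBIC))
s=robot.state();Rb=R.from_quat(s['ee_rot'])*R.from_matrix(np.diag([-1.,1,-1]))
def pr(w): return np.round((proj("side",w)[0]-[290,160])*6+2.5)
for l in [(.0395,.012,.0144),(.0395,-.012,.0144),(0,.012,.009),(0,-.012,.009),(-.05,.009,.005),(-.05,-.009,.005)]:
    w=s['position']+Rb.apply(np.array(l)-GR); print(w,pr(w))
Rz=R.from_euler('z',-1.6014)
for l in [(-.025,-.035,.056),(-.025,.035,.056)]: print('ful',pr(Rz.apply(l)+[.5334,-.0601,0]))
E
```

```text
t: 6.7
position: [0.534, 0.1619, 0.1831]
ee_rot: [0.697, 0.675, 0.174, -0.168]
contact_force: [-0.0, -0.2, -5.9]
width: 0.261
gripper_force: 108.4
[ 0.53840052 -0.06410168  0.07511057] [260. 368.]
[ 0.51441384 -0.0633022   0.0750959 ] [204. 377.]
[ 0.53963799 -0.02672094  0.08891486] [240. 282.]
[ 0.51565132 -0.02592145  0.0889002 ] [185. 290.]
[0.53816014 0.01936415 0.10888937] [210. 175.]
[0.52017014 0.01996376 0.10887837] [169. 181.]
ful [152. 364.]
ful [310. 338.]
```

View pics/s2.png

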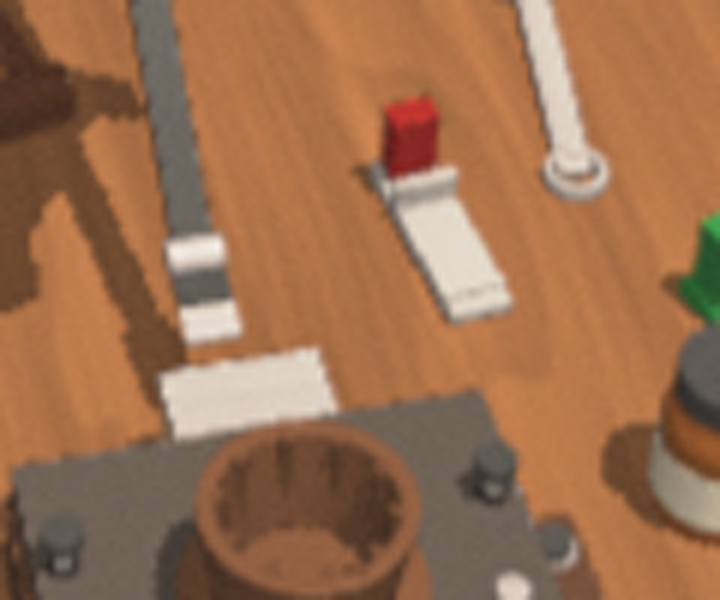

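The bar slid back in the grip. Heel centre now at crop (197,254) and toe end (188,342)-(242,333), about 34 px above the prediction. The block was nudged about 4 mm towards the bed, front top corners at (160,374) and (318,349). I'll refit the bar in the hand and the block.

```bash
python3 - <<'E'
from h import *
s=robot.state();Rt=R.from_quat(s['ee_rot']);Rb=Rt*R.from_matrix(np.diag([-1.,1,-1]))
def pr(w): return (proj("side",w)[0]-[290,160])*6+2.5
obs=[((.0395,.012,.0135),(242,332)),((.0395,-.012,.0135),(188,341)),((0,0,.009),(197,254)),((-.05,0,.005),None)]
L=[((.0395,.012,.0125),(242,333)),((.0395,-.012,.0125),(188,342)),((0.004,.012,.008),(227,250)),((0.004,-.012,.008),(169,258))]
sh=[(151,0),(189,235)]
def res(v,full=False):
    gr=np.array([v[0],0,v[3]]);Rr=R.from_euler('zy',[v[1],v[2]])
    f=lambda l: pr(s['position']+Rb.apply(Rr.apply(np.array(l)-gr)))
    r=[f(l)-np.array(o) for l,o in L]
    a,b=f((-.03,0,.005)),f((-.12,0,.005))
    d=(b-a)/np.linalg.norm(b-a)
    r=list(np.ravel(r))+[np.cross(d,np.array(o)-a) for o in sh]
    return np.r_[r,(v[3]-.0034)/.001*4,v[1]/.01*3,v[2]/.02*3]
o=least_squares(res,[-.2,0,0,.0034]);print(np.round(o.x,4),np.round(o.fun,1))
E
```

```text
[-0.1922 -0.0142  0.0132  0.0034] [ 0.1 -2.7 -1.7 -3.5 -1.   3.3  1.8  3.1  0.6 -4.3  0.1 -4.3  2. ]<stdin>:13: DeprecationWarning: Arrays of 2-dimensional vectors are deprecated. Use arrays of 3-dimensional vectors instead. (deprecated in NumPy 2.0)
```

```bash
cat >> h.py <<'E'
def bar2(hx,hz,deg,gx=-.193,hy=0,off=.7,yo=-.013,yaw=BED[2]):
    h=R.from_euler('z',BED[2]).apply([hx,hy,0])+[BED[0],BED[1],hz]
    Rb=R.from_euler('z',yaw)*R.from_euler('y',deg,degrees=True)
    Rr=R.from_euler('zy',[yo,np.radians(off)])
    return h+Rb.apply([gx,0,.0034]),Rb*Rr.inv()*R.from_matrix(np.diag([-1.,1,-1]))
def where(gx=-.193,off=.7,yo=-.013):
    s=robot.state();Rb=R.from_quat(s['ee_rot'])*R.from_matrix(np.diag([-1.,1,-1]))*R.from_euler('zy',[yo,np.radians(off)])
    h=s['position']-Rb.apply([gx,0,.0034]);t=h+Rb.apply([.0395,0,.0144])
    f=lambda w:np.round(R.from_euler('z',-BED[2]).apply(w-[BED[0],BED[1],0])*1000,1)
    print("heel",f(h),"toe",f(t),"pitch",round(-np.degrees(np.arcsin(Rb.apply([1,0,0])[2])),2),"F",np.round(s['contact_force'],1),"t",s['t'])
E
python3 - <<'E'
from h import *
where()
q=plan(*bar2(-.146,.072,29),2)
q=plan(*bar2(-.118,.068,29),3,q)
q=plan(*bar2(-.106,.0662,28.5),4,q)
E
```

```text
heel [-165.8   -2.5   87.2] toe [-124.2   -3.1   80.9] pitch 28.74 F [-0.3 -0.1 -5.6] t 6.75
dist 0.01242535686128785 deg 0.41359580026576476
[-0.0154, -0.0001, 0.0021, 0.0008, 0.0043, -0.0131]
[-0.0154, -0.0002, 0.002, 0.0008, 0.0043, -0.0131]
dist 0.009428090415820626 deg 0.0
[-0.0111, -0.0001, -0.0041, 0.0, 0.0, 0.0]
[-0.0111, -0.0001, -0.0041, 0.0, 0.0, 0.0]
[-0.0111, -0.0001, -0.0041, 0.0, 0.0, 0.0]
dist 0.0029076975924243647 deg 0.1249999999999995
[-0.0036, -0.0, -0.0008, 0.0001, -0.0042, -0.0]
[-0.0036, -0.0, -0.0007, 0.0001, -0.0042, -0.0]
[-0.0036, -0.0, -0.0007, 0.0001, -0.0042, -0.0]
[-0.0036, -0.0, -0.0007, 0.0001, -0.0042, -0.0]
```

```bash

python3 -m creep '[{"tx":-0.015,"ty":0,"tz":0.002,"ax":0.001,"ay":0.004,"az":-0.013,"claw":0},{"tx":-0.015,"ty":0,"tz":0.002,"ax":0.001,"ay":0.004,"az":-0.013,"claw":0},{"tx":0,"ty":0,"tz":0,"ax":0,"ay":0,"az":0,"claw":0}]' 120
python3 -m creep '[{"tx":-0.011,"ty":0,"tz":-0.004,"ax":0,"ay":0,"az":0,"claw":0},{"tx":-0.011,"ty":0,"tz":-0.004,"ax":0,"ay":0,"az":0,"claw":0},{"tx":-0.011,"ty":0,"tz":-0.004,"ax":0,"ay":0,"az":0,"claw":0},{"tx":0,"ty":0,"tz":0,"ax":0,"ay":0,"az":0,"claw":0}]' 120
python3 - <<'E'
from h import *
where()
plan(*bar2(-.106,.0662,28.5),4)
E
```

```text
t: 7.12
position: [0.5332, 0.1466, 0.1702]
ee_rot: [0.691, 0.68, 0.178, -0.171]
contact_force: [0.3, 12.5, -2.3]
width: 0.255
gripper_force: 119.3
t: 7.62
position: [0.5328, 0.116, 0.1653]
ee_rot: [0.692, 0.679, 0.177, -0.169]
contact_force: [0.4, 3.8, -5.7]
width: 0.255
gripper_force: 118.1
heel [-120.2    0.7   68.5] toe [-78.6   0.7  61.9] pitch 29.08 F [ 0.4  3.8 -5.7] t 7.625
dist 0.0034472429499646925 deg 0.14498098398352008
[-0.0042, -0.0002, -0.0009, -0.0002, -0.0048, 0.0004]
[-0.0042, -0.0002, -0.0009, -0.0002, -0.0048, 0.0004]
[-0.0042, -0.0002, -0.0008, -0.0002, -0.0048, 0.0004]
[-0.0042, -0.0002, -0.0008, -0.0002, -0.0048, 0.0004]
```

```bash

python3 -m creep '[{"tx":-0.004,"ty":0,"tz":-0.001,"ax":0,"ay":-0.005,"az":0,"claw":0},{"tx":-0.004,"ty":0,"tz":-0.001,"ax":0,"ay":-0.005,"az":0,"claw":0},{"tx":0,"ty":0,"tz":0,"ax":0,"ay":0,"az":0,"claw":0}]' 120
python3 -c "
from h import *
where()"
python3 -m creep '[{"tx":-0.004,"ty":0,"tz":-0.001,"ax":0,"ay":-0.005,"az":0,"claw":0},{"tx":-0.004,"ty":0,"tz":-0.001,"ax":0,"ay":-0.005,"az":0,"claw":0},{"tx":0,"ty":0,"tz":0,"ax":0,"ay":0,"az":0,"claw":0}]' 120
python3 -c "
from h import *
where()"
```

```text
t: 8.0
position: [0.533, 0.1134, 0.1656]
ee_rot: [0.691, 0.681, 0.177, -0.169]
contact_force: [-0.3, 14.2, 5.8]
width: 0.259
gripper_force: 118.9
heel [-117.5    1.7   68.9] toe [-76.    1.9  62.3] pitch 29.06 F [-0.3 14.2  5.8] t 8.0
t: 8.38
position: [0.5333, 0.1117, 0.1667]
ee_rot: [0.689, 0.682, 0.178, -0.17]
contact_force: [-1.6, 27.7, 18.4]
width: 0.256
gripper_force: 119.6
heel [-116.1    2.8   69.6] toe [-74.6   3.2  62.9] pitch 29.19 F [-1.6 27.7 18.4] t 8.375
```

```bash

python3 - <<'E'
from h import *
from rig import imaging
import cv2
im=imaging.capture("side")["image"][:,:,::-1];cv2.imwrite("pics/s3raw.png",im)
S=10;ox,oy=300,190
a=cv2.resize(im[oy:oy+55,ox:ox+78],None,fx=S,fy=S,interpolation=cv2.INTER_CUBIC)
s=robot.state();Rb=R.from_quat(s['ee_rot'])*R.from_matrix(np.diag([-1.,1,-1]))*R.from_euler('zy',[-.013,np.radians(.7)])
def pr(w): return (proj("side",w)[0]-[ox,oy])*S+S/2-.5
for l in [(.0395,.012,.0144),(.0395,-.012,.0144),(0,.012,.009),(0,-.012,.009),(-.03,.009,.005),(-.03,-.009,.005)]:
    u=pr(s['position']+Rb.apply(np.array(l)-[-.193,0,.0034])); cv2.circle(a,tuple(int(x) for x in u),3,(255,0,255),-1); print(u)
Rz=R.from_euler('z',BED[2])
for l in [(-.08,-.03,.0717),(-.08,.03,.0717)]:
    u=pr(Rz.apply(l)+[BED[0],BED[1],0]); cv2.circle(a,tuple(int(x) for x in u),3,(0,255,0),-1); print(u)
cv2.imwrite("pics/s3.png",a)
E
```

```text
[374.78726468 439.11383842]
[280.78563224 455.68953905]
[339.88137907 291.84361713]
[246.96965089 307.73404415]
[302.52822123 184.29287039]
[233.44739243 195.83565696]
[192.58609541 429.82744709]
[428.80215114 390.42770324]
```

View pics/s3.png

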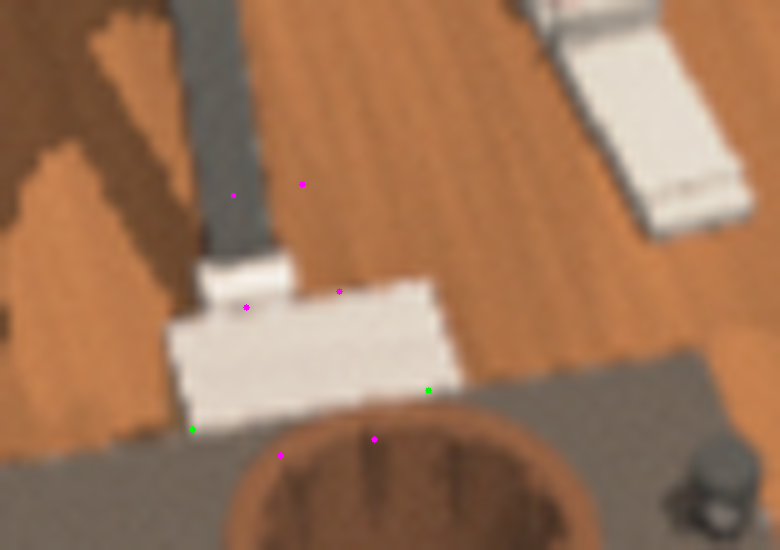

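Toe not visible over the block, and heel band at crop (200-295,260-310) is still in front of the block edge, left of the prediction. So the bar has slipped in the grip again. I'll retreat along the shaft and measure the bar in hand numerically.

```bash

python3 -m creep '[{"tx":0.03,"ty":0,"tz":-0.005,"ax":0,"ay":0,"az":0,"claw":0},{"tx":0.03,"ty":0,"tz":-0.01,"ax":0,"ay":0,"az":0,"claw":0},{"tx":0.03,"ty":0,"tz":-0.01,"ax":0,"ay":0,"az":0,"claw":0},{"tx":0,"ty":0,"tz":0,"ax":0,"ay":0,"az":0,"claw":0},{"tx":0,"ty":0,"tz":0,"ax":0,"ay":0,"az":0,"claw":0}]' 120
python3 - <<'E'
from h import *
from rig import imaging
import cv2
a=imaging.capture("side")["image"][:,:,::-1].copy();b=imaging.capture("top")["image"][:,:,::-1].copy()
cv2.imwrite("pics/s4.png",a);cv2.imwrite("pics/t4.png",b)
s=robot.state();np.savez("pics/st4.npz",p=s['position'],q=s['ee_rot'])
print(s['position'],s['contact_force'])
where()
# white & dark runs along image rows of the bar in the side view, yellow in top
hs=cv2.cvtColor(b,cv2.COLOR_BGR2HSV)
m=((hs[...,0]>25)&(hs[...,0]<35)&(hs[...,1]>200)&(hs[...,2]>150)); m[:, :140]=0
y,x=np.nonzero(m);print("yellow",len(x),x.min(),x.max())
for c in range(x.min(),x.max()+1):
    r=y[x==c]; print(c,len(r),r.mean().round(1) if len(r) else '',end='; ')
# difference from the first side frame in the region
o=cv2.imread("pics/side0.png");d=np.abs(a.astype(int)-o).sum(2)>60
print()
for r in range(130,240,3):
    k=np.nonzero(d[r,285:375])[0]+285
    if len(k): print(r,''.join('#' if d[r,c] and a[r,c].mean()>150 else '+' if d[r,c] and np.ptp(a[r,c].astype(int))<40 else 'o' if d[r,c] else '.' for c in range(285,375)))
E
```

```text
t: 9.05
position: [0.533, 0.1562, 0.2121]
ee_rot: [0.693, 0.68, 0.173, -0.165]
contact_force: [-0.4, -0.9, -4.0]
width: 0.251
gripper_force: 118.9
[0.53299509 0.156098   0.21200044] [ 0.72246163 -0.21481309 -4.8678108 ]
heel [-159.    -0.6  117.4] toe [-117.4   -0.7  111.3] pitch 28.34 F [ 0.7 -0.2 -4.9] t 9.15
yellow 183 237 262
237 7 183.0; 238 8 183.5; 239 7 184.0; 240 7 184.0; 241 8 184.5; 242 7 185.0; 243 7 185.0; 244 7 185.0; 245 8 185.5; 246 7 186.0; 247 7 186.0; 248 8 186.5; 249 7 187.0; 250 7 187.0; 251 7 187.0; 252 8 187.5; 253 7 188.0; 254 7 188.0; 255 7 188.0; 256 7 189.0; 257 7 189.0; 258 7 189.0; 259 7 189.0; 260 7 190.0; 261 6 189.5; 262 4 189.5; 
130 ................o+++++oooooo++++..........................................................
133 ......................o++++++o............................................................
136 .......................+++++++............................................................
139 ........................++++++o...........................................................
142 ........................+++++++..............
[... 2195 characters left out ...]
...................................
214 ...........................ooooooooo......................................................
217 ............................oooooooooo........ooooooooooo.................................
220 .............................oooooooooooo#.###............#...............................
223 ...............................o..........................................................
226 ................................#.........................................................
229 .................................#........................................................
232 .........................oooooo...........................................................
```

```bash
cat > fitbar.py <<'E'
from h import *
def fitbar(p,q,toeL,toeR,heel,shaft,yel,x0=(-.19,0,0,0)):
    Rb=R.from_quat(q)*R.from_matrix(np.diag([-1.,1,-1]))
    def f(v,l,c): return proj(c,p+Rb.apply(R.from_euler('zy',v[1:3]).apply(np.array(l)-[v[0],v[3],.0034])))[0]
    def line(v,l1,l2,c,o):
        a,b=f(v,l1,c),f(v,l2,c);d=(b-a)/np.linalg.norm(b-a);e=np.array(o)-a;return d[0]*e[1]-d[1]*e[0]
    def res(v):
        r=[*(f(v,(.0395,-.012,.0125),"side")-toeL),*(f(v,(.0395,.012,.0125),"side")-toeR),*(f(v,(.002,0,.009),"side")-heel)]
        r+=[line(v,(-.03,0,.005),(-.12,0,.005),"side",o) for o in shaft]
        r+=list(f(v,(-.285,0,.008),"top")-yel[0])+[line(v,(-.285,0,.008),(-.2,0,.008),"top",yel[1])]
        return np.r_[r,v[3]/.0005]
    o=least_squares(res,x0);v=o.x
    print(np.round([v[0]*1000,*np.degrees(v[1:3]),v[3]*1000],2),np.round(o.fun,1)); return v
E
python3 - <<'E'
from fitbar import *
d=np.load("pics/st4.npz")
fitbar(d['p'],d['q'],(318.7,211.8),(328.7,209),(321.6,195),[(312,142),(315.5,166),(319,187)],[(236.6,183),(255,188.1)])
E
```

```text
[-2.0243e+02 -3.8900e+00 -4.9700e+00 -9.0000e-02] [-0.2 -1.3 -0.4  0.5 -0.5  1.3 -0.4 -0.6 -0.4 -0.6  1.2 -0.1 -0.2]
```

```bash
python3 - <<'E'
from h import *
p=np.array([.5333,.1117,.1667]);Rb=R.from_quat([.689,.682,.178,-.17])*R.from_matrix(np.diag([-1.,1,-1]))*R.from_euler('zy',[-3.89,-4.97],degrees=True)
for l in [(0,0,0),(.0395,0,.0144),(0,.012,.009),(0,-.012,.009),(.0395,.012,.0144),(.0395,-.012,.0144)]:
    w=p+Rb.apply(np.array(l)-[-.2024,0,.0034]); print(np.round(R.from_euler('z',-BED[2]).apply(w-[BED[0],BED[1],0])*1000,1),(proj("side",w)[0]-[300,190])*10)
print(np.degrees(np.arcsin(Rb.apply([1,0,0])[2])), np.degrees(np.arctan2(*Rb.apply([1,0,0])[[1,0]])))
E
```

```text
[-98.9  -8.2  82.9] [257.89894958 325.06639841]
[-56.9 -10.   80.3] [288.65476053 459.32711594]
[-94.8   3.8  90.9] [309.18629686 307.6721035 ]
[-95.8 -20.2  91.4] [213.37899842 318.97029442]
[-56.4   2.   80.1] [337.24386812 453.38082978]
[-57.4 -22.   80.6] [239.92435556 465.29069393]
-23.495937306506224 -94.73858850762538
```

```bash
python3 - <<'E'
from h import *
import cv2
a=cv2.imread("pics/s3raw.png");o=cv2.imread("pics/side0.png");d=np.abs(a.astype(int)-o).sum(2)>60
for r in range(130,236,4):
    print(r,''.join('#' if a[r,c].mean()>150 else '+' if np.ptp(a[r,c].astype(int))<40 else 'o' if d[r,c] else '.' for c in range(300,360)))
p=np.array([.5333,.1117,.1667]);Rb0=R.from_quat([.689,.682,.178,-.17])*R.from_matrix(np.diag([-1.,1,-1]))
for gx in np.arange(-.23,-.12,.01):
    def W(v,l): return p+(Rb0*R.from_euler('zy',v)).apply(np.array(l)-[gx,0,.0034])
    s=least_squares(lambda v:proj("side",W(v,(.002,0,.009)))[0]-[324.7,217.8],[0,0])
    f=lambda l:np.round(R.from_euler('z',-BED[2]).apply(W(s.x,l)-[BED[0],BED[1],0])*1000,1)
    print(round(gx,3),np.round(np.degrees(s.x),1),f((0,0,0)),f((.0395,0,.0144)),[np.round(proj("side",W(s.x,(x,0,.005)))[0],1).tolist() for x in (-.05,-.12)])
E
```

```text
130 ...o++++++ooo+o+++++++++++++++++++ooo+++o...................
134 .o+++++++++++++++ooooooooo++o+++++++++++#+..................
138 ++++++++++++++++++++++++++++++++++++++++++++++++++.........+
142 +++++++++++++++++++++++++++++++o++++++oo...........+++++++..
146 ++++++++++++++ooo.o++++++++++++++o.......+++++++............
150 ++++++++++++..oooooo+++++###++++++++++......................
154 ++++++++++++oo.oo++++.......................................
158 ............o++++++.........................................
162 ............o++++++o........................................
166 .............o++++++........................................
170 ..............+++++++.......................................
174 o.............o++++++o......................................
178 ++.............o++++++......................................
182 oooo............++++++......................................
186 oooooooooooooooo+++++++.....................................
190 oooooooooooooooo++++++++............................++######
194 ooooooooo........o++++++...............................+
[... 1098 characters left out ...]
8.9], [317.8, 173.6]]
-0.18 [-2.4  9.5] [-143.1   -2.5   53.3] [-103.1   -3.2   40.4] [[321.5, 198.1], [317.5, 171.8]]
-0.17 [-1.4 15.5] [-163.     0.4   46.1] [-124.6    0.3   29. ] [[320.9, 194.7], [317.0, 168.3]]
-0.16 [-1.3 16.1] [-171.3    0.6   51.9] [-133.1    0.6   34.5] [[320.4, 191.0], [316.4, 164.6]]
-0.15 [-1.3 16.7] [-179.6    0.8   57.9] [-141.5    0.9   40. ] [[319.8, 187.2], [315.8, 160.8]]
-0.14 [-1.2 17.3] [-187.7    1.    64. ] [-149.9    1.1   45.7] [[319.2, 183.5], [315.2, 157.1]]
-0.13 [-1.1 17.9] [-195.7    1.2   70.2] [-158.1    1.3   51.5] [[318.6, 179.7], [314.7, 153.3]]
-0.12 [-1.  18.6] [-203.7    1.3   76.5] [-166.2    1.5   57.4] [[318.1, 176.0], [314.1, 149.5]]
```

```bash
python3 - <<'E'
from fitbar import *
import cv2
d=np.load("pics/st4.npz")
for x0 in [(-.16,0,.28,0),(-.2,0,-.1,0),(-.19,0,.1,0)]:
    fitbar(d['p'],d['q'],(318.7,211.8),(328.7,209),(321.6,195),[(312,142),(315.5,166),(319,187)],[(236.6,183),(255,188.1)],x0)
# side only, separations for candidate pitches at t4 and image columns
Rb0=R.from_quat(d['q'])*R.from_matrix(np.diag([-1.,1,-1]))
for gx,off in [(-.202,-5),(-.193,.7),(-.163,16)]:
    g=lambda l,c:np.round(proj(c,d['p']+(Rb0*R.from_euler('zy',[-3,off],degrees=True)).apply(np.array(l)-[gx,0,.0034]))[0],1).tolist()
    print(gx,off,"heel",g((.002,0,.009),"side"),"toe",g((.0395,0,.0125),"side"),"yel",g((-.285,0,.008),"top"),g((-.22,0,.008),"top"))
b=cv2.imread("pics/t4.png")
for r in range(172,206,2):
    print(r,''.join('Y' if (b[r,c,0]<60 and b[r,c,1]>150) else '+' if np.ptp(b[r,c].astype(int))<30 and b[r,c].mean()<110 else '#' if b[r,c].mean()>170 else '.' for c in range(220,300)))
E
```

```text
[-1.8454e+02 -5.0000e-02  1.9270e+01  1.5000e-01] [ 0.5 -1.  -0.6  0.3 -0.4  0.9 -0.4 -0.7 -0.5 -0.1 -0.3  0.4  0.3]
[-2.0243e+02 -3.8900e+00 -4.9700e+00 -9.0000e-02] [-0.2 -1.3 -0.4  0.5 -0.5  1.3 -0.4 -0.6 -0.4 -0.6  1.2 -0.1 -0.2]
[-1.8454e+02 -5.0000e-02  1.9270e+01  1.5000e-01] [ 0.5 -1.  -0.6  0.3 -0.4  0.9 -0.4 -0.7 -0.5 -0.1 -0.3  0.4  0.3]
-0.202 -5 heel [322.3, 196.0] toe [324.9, 209.6] yel [235.8, 184.6] [258.7, 189.1]
-0.193 0.7 heel [321.1, 195.6] toe [323.5, 209.6] yel [233.6, 183.4] [256.0, 188.4]
-0.163 16 heel [317.3, 188.1] toe [319.2, 202.3] yel [228.5, 178.9] [248.8, 185.2]
172 ..............#.................................++.++...........................
174 ..............#................................+++.++.#.........................
176 .............##................................++++++.#.........................
178 ................................................+++...#.........................
180 .................YYYYY..........................++..+...........................
182 .................YYYYYYYYYYYY.................+.+.+....#..............
[... 245 characters left out ...]
....................
190 .............#..........YYYYYYYYYYYYYYYYYYYY.....+.+.+++++......................
192 ............#...................YYYYYYYYYYYY......+..+.++.++....................
194 ............#..........................YY.........++.++.+++++++.................
196 ............#............................+++...++.++++++++.++++++++++++.........
198 ............#.................................++++..+++++++..+++++++++++++++....
200 ............#.................................+++....++++..........++++++++++...
202 ............+...............................+.++++++++++...................++...
204 .+...........................................+++++++++++........................
```

The fit with pitch offset +19° and yaw 0 is the better one, and it agrees with picture s3, where the toe was against the block's face. So the bar turned in the grip. I'll re-pitch the tool for a true 28° on the bar, then remeasure.

```bash
python3 - <<'E'
from h import *
where(-.1845,19.3,0)
plan(*bar2(-.185,.095,28,gx=-.1845,off=19.3,yo=0),5)
E
```

```text
heel [-203.8    1.6   74.9] toe [-166.3    2.1   55.9] pitch 46.94 F [ 0.7 -0.2 -4.9] t 9.15
dist 0.006672908436745147 deg 3.7909063953971214
[0.001, 0.0002, 0.0083, 0.0005, -0.1263, 0.0048]
[0.0016, 0.0002, 0.0082, 0.0005, -0.1263, 0.0048]
[0.0021, 0.0002, 0.0081, 0.0005, -0.1263, 0.0048]
[0.0027, 0.0001, 0.0079, 0.0005, -0.1263, 0.0048]
[0.0032, 0.0001, 0.0077, 0.0005, -0.1263, 0.0048]
```

```bash

python3 -m creep '[{"tx":0.001,"ty":0,"tz":0.008,"ax":0,"ay":-0.126,"az":0.005,"claw":0},{"tx":0.002,"ty":0,"tz":0.008,"ax":0,"ay":-0.126,"az":0.005,"claw":0},{"tx":0.002,"ty":0,"tz":0.008,"ax":0,"ay":-0.126,"az":0.005,"claw":0},{"tx":0.003,"ty":0,"tz":0.008,"ax":0,"ay":-0.126,"az":0.005,"claw":0},{"tx":0.003,"ty":0,"tz":0.008,"ax":0,"ay":-0.126,"az":0.005,"claw":0}]' 120
python3 -m creep '[{"tx":0,"ty":0,"tz":0,"ax":0,"ay":0,"az":0,"claw":0},{"tx":0,"ty":0,"tz":0,"ax":0,"ay":0,"az":0,"claw":0}]' 120
cat > look.py <<'E'
from h import *
from rig import imaging
import cv2,sys
def look(n,rows,pred):
    a=imaging.capture("side")["image"][:,:,::-1].copy();b=imaging.capture("top")["image"][:,:,::-1].copy()
    cv2.imwrite(f"pics/s{n}.png",a);cv2.imwrite(f"pics/t{n}.png",b)
    s=robot.state();np.savez(f"pics/st{n}.npz",p=s['position'],q=s['ee_rot'])
    where(*pred)
    Rb=R.from_quat(s['ee_rot'])*R.from_matrix(np.diag([-1.,1,-1]))*R.from_euler('zy',[pred[2],np.radians(pred[1])])
    g=lambda l,c:np.round(proj(c,s['position']+Rb.apply(np.array(l)-[pred[0],0,.0034]))[0],1).tolist()
    print("pred toeL,R",g((.0395,-.012,.0125),"side"),g((.0395,.012,.0125),"side"),"heel",g((.002,0,.009),"side"),"sh",g((-.05,0,.005),"side"),g((-.1,0,.005),"side"),"yel",g((-.285,0,.008),"top"),g((-.22,0,.008),"top"))
    hs=cv2.cvtColor(b,cv2.COLOR_BGR2HSV);m=(hs[...,0]>25)&(hs[...,0]<35)&(hs[...,1]>200)&(hs[...,2]>150);m[:,:140]=0
    y,x=np.nonzero(m);c0=x.min();print("yel",c0,x.max(),[(c,y[x==c].mean().round(1)) for c in (c0+1,c0+8,c0+16)])
    for r in range(*rows): print(r,''.join('#' if a[r,c].mean()>150 else '+' if np.ptp(a[r,c].astype(int))<40 else '.' for c in range(295,350)))
E
python3 -c "
from look import *
look(5,(150,226,2),(-.1845,19.3,0))"
```

```text
t: 9.78
position: [0.5338, 0.1758, 0.1852]
ee_rot: [0.717, 0.693, 0.055, -0.052]
contact_force: [-0.1, -0.0, -4.6]
width: 0.257
gripper_force: 118.9
t: 10.02
position: [0.5339, 0.1756, 0.1857]
ee_rot: [0.716, 0.693, 0.056, -0.053]
contact_force: [0.6, -0.9, -5.4]
width: 0.253
gripper_force: 118.9
heel [-185.4   -0.2   95.9] toe [-143.8   -0.2   90. ] pitch 28.15 F [-0.  -0.3 -4.4] t 10.125
pred toeL,R [320.3, 208.2] [329.5, 206.7] heel [322.0, 194.0] sh [318.0, 175.7] [314.5, 158.0] yel [225.1, 185.9] [247.5, 189.9]
yel 225 242 [(np.int64(226), np.float64(186.5)), (np.int64(233), np.float64(188.0)), (np.int64(241), np.float64(189.0))]
150 .++++..........++++++.###########++++++++++............
152 ++++++....####+++++++++++++++++++++++..................
154 ..+++++++++++++++++++++++..............................
156 ..........++....++++++.................................
158 ................+++++++................................
160 .................++++++................................
162 .................++++++................................
164 .................+++++++.........
[... 1122 characters left out ...]
.........+++++++++......................
204 ........................+#########.....................
206 .........................##########....................
208 .........................########......................
210 .......................................................
212 .......................................................
214 .......................................................
216 .......................................................
218 ............................................####.......
220 ...............................##################......
222 .....................+###########################......
224 .....................+############################.....
```

The prediction matches: toe (320,208)-(329,207), heel (321.5,194.5). Approaching again with more clearance at 30°.

```bash
python3 - <<'E'
from h import *
k=dict(gx=-.1845,off=19.3,yo=0)
q=plan(*bar2(-.160,.080,30,**k),2)
q=plan(*bar2(-.123,.0685,30,**k),4,q)
q=plan(*bar2(-.112,.0678,30,**k),3,q)
q=plan(*bar2(-.105,.0665,29.5,**k),3,q)
E
```

```text
dist 0.01520009953421679 deg 0.9286337018758827
[-0.0186, 0.0001, 0.0039, 0.0024, 0.0308, -0.0011]
[-0.0187, 0.0001, 0.0036, 0.0024, 0.0308, -0.0011]
dist 0.009686491883029688 deg 0.0
[-0.012, 0.0, 0.0014, 0.0, 0.0, 0.0]
[-0.012, 0.0, 0.0014, 0.0, 0.0, 0.0]
[-0.012, 0.0, 0.0014, 0.0, 0.0, 0.0]
[-0.012, 0.0, 0.0014, 0.0, 0.0, 0.0]
dist 0.0036740834079929206 deg 0.0
[-0.0046, -0.0, -0.0006, 0.0, 0.0, 0.0]
[-0.0046, -0.0, -0.0006, 0.0, 0.0, 0.0]
[-0.0046, -0.0, -0.0006, 0.0, 0.0, 0.0]
dist 0.002244339359057333 deg 0.1666666666666642
[-0.0027, -0.0, 0.0006, -0.0, -0.0056, -0.0]
[-0.0027, -0.0, 0.0006, -0.0, -0.0056, -0.0]
[-0.0027, -0.0, 0.0006, -0.0, -0.0056, -0.0]
```

```bash

python3 -m creep '[{"tx":-0.019,"ty":0,"tz":0.004,"ax":0.002,"ay":0.031,"az":-0.001,"claw":0},{"tx":-0.019,"ty":0,"tz":0.004,"ax":0.002,"ay":0.031,"az":-0.001,"claw":0},{"tx":-0.012,"ty":0,"tz":0.0014,"ax":0,"ay":0,"az":0,"claw":0},{"tx":-0.012,"ty":0,"tz":0.0014,"ax":0,"ay":0,"az":0,"claw":0},{"tx":0,"ty":0,"tz":0,"ax":0,"ay":0,"az":0,"claw":0}]' 120
python3 -c "
from h import *
where(-.1845,19.3,0)"
python3 -m creep '[{"tx":-0.012,"ty":0,"tz":0.0014,"ax":0,"ay":0,"az":0,"claw":0},{"tx":-0.012,"ty":0,"tz":0.0014,"ax":0,"ay":0,"az":0,"claw":0},{"tx":0,"ty":0,"tz":0,"ax":0,"ay":0,"az":0,"claw":0},{"tx":0,"ty":0,"tz":0,"ax":0,"ay":0,"az":0,"claw":0}]' 120
python3 -c "
from h import *
where(-.1845,19.3,0)
k=dict(gx=-.1845,off=19.3,yo=0)
q=plan(*bar2(-.112,.0678,30,**k),3)"
```

```text
t: 10.75
position: [0.5324, 0.1285, 0.169]
ee_rot: [0.715, 0.693, 0.067, -0.064]
contact_force: [0.4, 0.3, -4.5]
width: 0.26
gripper_force: 118.8
heel [-141.5   -0.    73.9] toe [-100.1   -0.    66.6] pitch 29.95 F [ 0.4  0.3 -4.5] t 10.75
t: 11.25
position: [0.5321, 0.1102, 0.1633]
ee_rot: [0.715, 0.693, 0.067, -0.064]
contact_force: [-0.0, -1.8, -1.7]
width: 0.258
gripper_force: 119.1
heel [-123.1    0.3   68.3] toe [-81.7   0.4  61.1] pitch 29.93 F [-0.  -1.8 -1.7] t 11.25
dist 0.003744976294627106 deg 0.03971253095553861
[-0.0046, -0.0, -0.0007, 0.0004, 0.0008, 0.001]
[-0.0046, -0.0, -0.0007, 0.0004, 0.0008, 0.001]
[-0.0046, -0.0, -0.0007, 0.0004, 0.0008, 0.001]
```

```bash

python3 -m creep '[{"tx":0,"ty":0,"tz":0,"ax":0,"ay":0,"az":0,"claw":0},{"tx":-0.0046,"ty":0,"tz":-0.001,"ax":0,"ay":0,"az":0,"claw":0},{"tx":0,"ty":0,"tz":0,"ax":0,"ay":0,"az":0,"claw":0}]' 120
python3 -c "
from h import *
where(-.1845,19.3,0)"
python3 -m creep '[{"tx":-0.0046,"ty":0,"tz":-0.001,"ax":0,"ay":0,"az":0,"claw":0},{"tx":0,"ty":0,"tz":0,"ax":0,"ay":0,"az":0,"claw":0}]' 120
python3 -c "
from h import *
where(-.1845,19.3,0)
k=dict(gx=-.1845,off=19.3,yo=0)
q=plan(*bar2(-.112,.0678,30,**k),1)"
```

```text
t: 11.62
position: [0.5319, 0.1074, 0.1637]
ee_rot: [0.714, 0.693, 0.067, -0.065]
contact_force: [-0.1, 2.7, -0.2]
width: 0.257
gripper_force: 119.2
heel [-120.5    0.4   68.5] toe [-79.    0.5  61.2] pitch 30.01 F [-0.1  2.7 -0.2] t 11.625
t: 11.88
position: [0.5318, 0.1031, 0.1637]
ee_rot: [0.715, 0.693, 0.067, -0.064]
contact_force: [1.5, 2.2, 0.5]
width: 0.255
gripper_force: 119.3
heel [-116.2    0.3   68.5] toe [-74.8   0.4  61.3] pitch 29.99 F [1.5 2.2 0.5] t 11.875
dist 0.004248425131713725 deg 0.10604137722486047
[-0.0053, -0.0, -0.0001, 0.0014, 0.0004, 0.0032]
```

```bash

python3 -m creep '[{"tx":0,"ty":0,"tz":-0.002,"ax":0,"ay":0,"az":0,"claw":0},{"tx":-0.005,"ty":0,"tz":-0.001,"ax":0,"ay":0,"az":0,"claw":0},{"tx":0,"ty":0,"tz":0,"ax":0,"ay":0,"az":0,"claw":0}]' 120
python3 -c "
from h import *
where(-.1845,19.3,0)"
python3 -m creep '[{"tx":-0.005,"ty":0,"tz":-0.001,"ax":0,"ay":0,"az":0,"claw":0},{"tx":0,"ty":0,"tz":0,"ax":0,"ay":0,"az":0,"claw":0}]' 120
python3 -c "
from h import *
where(-.1845,19.3,0)"
```

```text
t: 12.25
position: [0.5313, 0.0981, 0.1648]
ee_rot: [0.715, 0.693, 0.067, -0.064]
contact_force: [0.4, -0.5, -2.5]
width: 0.252
gripper_force: 119.0
heel [-111.    -0.2   69.8] toe [-69.6  -0.1  62.6] pitch 29.94 F [ 0.4 -0.5 -2.5] t 12.25
t: 12.5
position: [0.5313, 0.0941, 0.165]
ee_rot: [0.715, 0.693, 0.067, -0.064]
contact_force: [1.0, -0.1, -2.8]
width: 0.257
gripper_force: 119.1
heel [-1.071e+02 -1.000e-01  6.990e+01] toe [-65.6  -0.   62.7] pitch 29.94 F [ 1.  -0.1 -2.8] t 12.5
```

```bash
python3 - <<'E'
from h import *
k=dict(gx=-.1845,off=19.3,yo=0)
print(robot.state()['wrist_torque'])
q=plan(*bar2(-.1045,.0695,30,**k),2)
for th in range(27,0,-3):
    print(th); q=plan(*bar2(-.1045-.009*np.radians(30-th),.068,th,**k),1,q)
E
```

```text
[-0.26748254 -0.02999331  0.03731612]
dist 0.0013378871035221735 deg 0.04349988145442134
[-0.0017, 0.0002, -0.0001, 0.0001, 0.001, 0.0011]
[-0.0017, 0.0002, -0.0001, 0.0001, 0.001, 0.0011]
27
dist 0.011203057227745216 deg 2.999999999999999
[0.0041, 0.0, 0.0134, 0.0, -0.1, -0.0]
24
dist 0.009880605385883576 deg 2.9999999999999996
[0.0045, 0.0, 0.0115, 0.0, -0.1, 0.0]
21
dist 0.00985872851465868 deg 3.0
[0.0045, -0.0, 0.0115, -0.0, -0.1, -0.0]
18
dist 0.009836296015981787 deg 3.000000000000002
[0.0045, -0.0, 0.0114, 0.0, -0.1, -0.0]
15
dist 0.009813365779541455 deg 3.000000000000001
[0.0045, 0.0, 0.0114, 0.0, -0.1, 0.0]
12
dist 0.009789997381908373 deg 2.999999999999997
[0.0045, -0.0, 0.0114, 0.0, -0.1, -0.0]
9
dist 0.009766251961532543 deg 3.0000000000000018
[0.0045, -0.0, 0.0114, 0.0, -0.1, 0.0]
6
dist 0.00974219208637337 deg 3.0000000000000018
[0.0045, -0.0, 0.0113, -0.0, -0.1, -0.0]
3
dist 0.009717881614080623 deg 3.0000000000000013
[0.0045, 0.0, 0.0113, 0.0, -0.1, 0.0]
```

```bash

python3 -m creep '[{"tx":-0.0017,"ty":0,"tz":0,"ax":0,"ay":0,"az":0,"claw":0},{"tx":-0.0017,"ty":0,"tz":0,"ax":0,"ay":0,"az":0,"claw":0},{"tx":0.0014,"ty":0,"tz":0.0045,"ax":0,"ay":-0.033,"az":0,"claw":0},{"tx":0.0014,"ty":0,"tz":0.0045,"ax":0,"ay":-0.033,"az":0,"claw":0},{"tx":0.0014,"ty":0,"tz":0.0045,"ax":0,"ay":-0.033,"az":0,"claw":0}]' 80
python3 -c "
from h import *
where(-.1845,19.3,0);print(robot.state()['wrist_torque'])"
python3 -m creep '[{"tx":0.0015,"ty":0,"tz":0.0038,"ax":0,"ay":-0.033,"az":0,"claw":0},{"tx":0.0015,"ty":0,"tz":0.0038,"ax":0,"ay":-0.033,"az":0,"claw":0},{"tx":0.0015,"ty":0,"tz":0.0038,"ax":0,"ay":-0.033,"az":0,"claw":0},{"tx":0,"ty":0,"tz":0,"ax":0,"ay":0,"az":0,"claw":0}]' 80
python3 -c "
from h import *
where(-.1845,19.3,0);print(robot.state()['wrist_torque'])"
```

```text
t: 13.12
position: [0.5316, 0.0977, 0.1544]
ee_rot: [0.716, 0.695, 0.048, -0.046]
contact_force: [-0.0, 2.4, 1.9]
width: 0.259
gripper_force: 119.2
heel [-105.9    0.4   67.8] toe [-64.2   0.5  62.8] pitch 26.93 F [-0.   2.4  1.9] t 13.125
[-0.00610849  0.12152382 -0.03912957]
t: 13.62
position: [0.5315, 0.1024, 0.1457]
ee_rot: [0.717, 0.696, 0.03, -0.028]
contact_force: [0.2, 3.6, 2.9]
width: 0.253
gripper_force: 119.4
heel [-106.3    0.2   67.6] toe [-64.4   0.4  64.6] pitch 23.99 F [0.2 3.6 2.9] t 13.625
[0.35333091 0.02334253 0.01540672]
```

```bash

for i in 1; do python3 -m creep '[{"tx":0.0015,"ty":0,"tz":0.0038,"ax":0,"ay":-0.033,"az":0,"claw":0},{"tx":0.0015,"ty":0,"tz":0.0038,"ax":0,"ay":-0.033,"az":0,"claw":0},{"tx":0,"ty":0,"tz":0,"ax":0,"ay":0,"az":0,"claw":0}]' 80 >/dev/null; done
python3 -c "
from h import *
where(-.1845,19.3,0);print(robot.state()['wrist_torque'])"
python3 -m creep '[{"tx":0.0015,"ty":0,"tz":0.0038,"ax":0,"ay":-0.033,"az":0,"claw":0},{"tx":0.0015,"ty":0,"tz":0.0038,"ax":0,"ay":-0.033,"az":0,"claw":0},{"tx":0,"ty":0,"tz":0,"ax":0,"ay":0,"az":0,"claw":0}]' 80 >/dev/null
python3 -c "
from h import *
where(-.1845,19.3,0);print(robot.state()['wrist_torque'])"
```

```text
heel [-105.7    0.7   68.3] toe [-63.7   0.7  66.9] pitch 21.99 F [-2.7  2.3 10.4] t 14.0
[ 0.07786523  0.51708722 -0.05703687]
heel [-105.7    1.1   69.1] toe [-63.6   1.1  69. ] pitch 20.05 F [-3.5 -0.6 18.3] t 14.375
[-0.0653695   0.92031922 -0.20419775]
```

```bash

python3 -m creep '[{"tx":0.0015,"ty":0,"tz":0.0038,"ax":0,"ay":-0.033,"az":0,"claw":0},{"tx":0,"ty":0,"tz":0,"ax":0,"ay":0,"az":0,"claw":0}]' 80 >/dev/null
python3 -c "
from h import *
where(-.1845,19.3,0);print(robot.state()['wrist_torque'])"
python3 -m creep '[{"tx":0.0015,"ty":0,"tz":0.0038,"ax":0,"ay":-0.033,"az":0,"claw":0},{"tx":0,"ty":0,"tz":0,"ax":0,"ay":0,"az":0,"claw":0}]' 80 >/dev/null
python3 -c "
from h import *
where(-.1845,19.3,0);print(robot.state()['wrist_torque'])"
```

```text
heel [-105.8    1.2   69.2] toe [-63.8   1.3  69.9] pitch 19.07 F [-3.3  0.1 19.4] t 14.625
[-0.09390483  0.97411505 -0.35048515]
heel [-106.     1.4   69.2] toe [-64.    1.4  70.7] pitch 18.09 F [-3.5  0.2 19.8] t 14.875
[-0.0434453  0.9726817 -0.4094828]
```

```bash

python3 -m creep '[{"tx":0.0015,"ty":0,"tz":0.0038,"ax":0,"ay":-0.033,"az":0,"claw":0},{"tx":0.0015,"ty":0,"tz":0.0038,"ax":0,"ay":-0.033,"az":0,"claw":0},{"tx":0.0015,"ty":0,"tz":0.0038,"ax":0,"ay":-0.033,"az":0,"claw":0}]' 80 >/dev/null
python3 -c "
from h import *
where(-.1845,19.3,0);print(robot.state()['wrist_torque'])"
python3 -m creep '[{"tx":0.0015,"ty":0,"tz":0.0038,"ax":0,"ay":-0.033,"az":0,"claw":0},{"tx":0.0015,"ty":0,"tz":0.0038,"ax":0,"ay":-0.033,"az":0,"claw":0},{"tx":0.0015,"ty":0,"tz":0.0038,"ax":0,"ay":-0.033,"az":0,"claw":0}]' 80 >/dev/null
python3 -c "
from h import *
where(-.1845,19.3,0);print(robot.state()['wrist_torque'])"
```

```text
heel [-106.6    1.6   69.5] toe [-64.7   1.6  73.1] pitch 15.15 F [-4.5  1.9 23.9] t 15.25
[-0.03770271  1.11651779 -0.69354109]
heel [-107.3    1.7   69.4] toe [-65.7   1.7  75.1] pitch 12.2 F [-4.3  3.6 25.1] t 15.625
[-0.0113442   1.17453861 -0.79616214]
```

```bash

python3 -m creep '[{"tx":0,"ty":0,"tz":0,"ax":0,"ay":0,"az":0,"claw":0},{"tx":0,"ty":0,"tz":0,"ax":0,"ay":0,"az":0,"claw":0}]' 80 >/dev/null
python3 -c "
from h import *
where(-.1845,19.3,0)"
python3 -m creep '[{"tx":0.0007,"ty":0,"tz":0.0019,"ax":0,"ay":-0.0165,"az":0,"claw":0},{"tx":0.0007,"ty":0,"tz":0.0019,"ax":0,"ay":-0.0165,"az":0,"claw":0},{"tx":0.0007,"ty":0,"tz":0.0019,"ax":0,"ay":-0.0165,"az":0,"claw":0},{"tx":0.0007,"ty":0,"tz":0.0019,"ax":0,"ay":-0.0165,"az":0,"claw":0}]' 80 >/dev/null
python3 -c "
from h import *
where(-.1845,19.3,0);print(robot.state()['wrist_torque'])"
```

```text
heel [-107.5    1.6   69.1] toe [-65.8   1.6  74.8] pitch 12.22 F [-3.9  2.9 22. ] t 15.875
heel [-107.8    1.8   69.2] toe [-66.4   1.8  76.4] pitch 10.26 F [-4.6  4.  25.5] t 16.375
[ 0.18651026  1.11130643 -0.8799403 ]
```

```bash

python3 -m creep '[{"tx":0.001,"ty":0,"tz":0.0019,"ax":0,"ay":-0.0165,"az":0,"claw":0},{"tx":0.001,"ty":0,"tz":0.0019,"ax":0,"ay":-0.0165,"az":0,"claw":0},{"tx":0.001,"ty":0,"tz":0.0019,"ax":0,"ay":-0.0165,"az":0,"claw":0},{"tx":0.001,"ty":0,"tz":0.0019,"ax":0,"ay":-0.0165,"az":0,"claw":0}]' 80 >/dev/null
python3 -c "
from h import *
where(-.1845,19.3,0);print(robot.state()['wrist_torque'])"
python3 -m creep '[{"tx":0.001,"ty":0,"tz":0.0019,"ax":0,"ay":-0.0165,"az":0,"claw":0},{"tx":0.001,"ty":0,"tz":0.0019,"ax":0,"ay":-0.0165,"az":0,"claw":0},{"tx":0.001,"ty":0,"tz":0.0019,"ax":0,"ay":-0.0165,"az":0,"claw":0},{"tx":0.001,"ty":0,"tz":0.0019,"ax":0,"ay":-0.0165,"az":0,"claw":0}]' 80 >/dev/null
python3 -c "
from h import *
where(-.1845,19.3,0);print(robot.state()['wrist_torque'],robot.state()['position'])"
```

```text
heel [-108.4    1.8   69. ] toe [-67.2   1.7  77.6] pitch 8.24 F [-3.9  2.7 24.7] t 16.875
[-0.29420535  1.00684222 -0.83214446]
heel [-108.8    1.7   68.9] toe [-68.    1.7  78.9] pitch 6.22 F [-3.9  1.6 26.5] t 17.375
[-0.6664505   1.00843725 -0.8056963 ] [0.53407375 0.12065307 0.0922565 ]
```

```bash

python3 -m creep '[{"tx":0.0005,"ty":0,"tz":0.0018,"ax":0,"ay":-0.004,"az":0,"claw":0},{"tx":0.0005,"ty":0,"tz":0.0018,"ax":0,"ay":-0.008,"az":0,"claw":0},{"tx":0.0005,"ty":0,"tz":0.0018,"ax":0,"ay":-0.012,"az":0,"claw":0}]' 80 >/dev/null
python3 -c "
from h import *
where(-.1845,19.3,0);print(robot.state()['wrist_torque'],robot.state()['position'])"
python3 -m creep '[{"tx":0.0003,"ty":0,"tz":0.0018,"ax":0,"ay":-0.014,"az":0,"claw":0},{"tx":0.0003,"ty":0,"tz":0.0018,"ax":0,"ay":-0.014,"az":0,"claw":0}]' 80 >/dev/null
python3 -c "
from h import *
where(-.1845,19.3,0);print(robot.state()['wrist_torque'],robot.state()['position'])"
```

```text
heel [-109.3    1.8   66.8] toe [-68.6   1.8  77.3] pitch 5.54 F [-4.6  4.8 28.2] t 17.75
[-0.72742578  1.21992221 -0.98226835] [0.53415065 0.1213675  0.08796713]
heel [-109.5    2.    66.5] toe [-68.9   1.9  77.6] pitch 4.74 F [-5.2  6.6 28.6] t 18.0
[-0.39745822  1.24262727 -1.13871594] [0.53419069 0.12183473 0.085106  ]
```

```bash

python3 -m creep '[{"tx":0.001,"ty":-0.002,"tz":0,"ax":0,"ay":0,"az":0,"claw":0},{"tx":0,"ty":0,"tz":0,"ax":0,"ay":0,"az":0,"claw":0}]' 80 >/dev/null
python3 -c "
from h import *
where(-.1845,19.3,0);print(robot.state()['wrist_torque'],robot.state()['position'])"
```

```text
heel [-109.5    1.2   66.6] toe [-68.9   1.2  77.7] pitch 4.7 F [-1.5  3.4 27.4] t 18.25
[-0.95724959  0.37242295 -0.63708628] [0.53334978 0.12191194 0.08509524]
```

```bash

python3 -m creep '[{"tx":0,"ty":-0.0005,"tz":0,"ax":0,"ay":-0.03,"az":0,"claw":0},{"tx":0,"ty":0,"tz":0,"ax":0,"ay":0,"az":0,"claw":0}]' 80 >/dev/null
python3 -c "
from h import *
where(-.1845,19.3,0);print(robot.state()['wrist_torque'],robot.state()['position'],robot.state()['contact_force'])"
```

```text
heel [-109.3    1.    69.4] toe [-69.    1.   81.1] pitch 3.79 F [-0.2  4.1 24.9] t 18.5
[-0.46314499  0.12196004 -0.44339407] [0.53310279 0.12203111 0.08498891] [-0.22991852  4.05508129 24.89767727]
```

```bash
cat > m.py <<'E'
from h import *
s=robot.state();M=s['contact_force'][2]*.184+s['wrist_torque'][0];z=s['position'][2]*1000
p=np.degrees(np.arcsin((z-68.4)/184.5));print("M %.2f z %.2f pitch %.2f plate %.1f"%(M,z,p,65+42*np.sin(np.radians(20-p))-8.3),np.round(s['contact_force'],1),np.round(s['wrist_torque'],2),"toolpitch",np.round(R.from_quat(s['ee_rot']).as_euler('xyz',degrees=True),1),s['t'])
E
python3 m.py
python3 -m creep '[{"tx":0.0004,"ty":0,"tz":0.0018,"ax":0,"ay":-0.02,"az":0,"claw":0},{"tx":0.0004,"ty":0,"tz":0.0018,"ax":0,"ay":-0.02,"az":0,"claw":0}]' 80 >/dev/null
python3 m.py
python3 -m creep '[{"tx":0.0004,"ty":0,"tz":0.0012,"ax":0,"ay":-0.012,"az":0,"claw":0},{"tx":0,"ty":0,"tz":0,"ax":0,"ay":0,"az":0,"claw":0}]' 80 >/dev/null
python3 m.py
```

```text
M 4.12 z 84.99 pitch 5.16 plate 67.5 [-0.2  4.1 24.9] [-0.46  0.12 -0.44] toolpitch [179.6  15.5  88.1] 18.5
M 4.73 z 82.05 pitch 4.24 plate 68.1 [-1.7  5.5 25.3] [ 0.08  0.26 -0.43] toolpitch [179.6  16.6  88.1] 18.75
M 4.48 z 80.83 pitch 3.86 plate 68.4 [-1.2  5.8 23.6] [ 0.14  0.2  -0.33] toolpitch [179.7  17.   88.2] 19.0
```

```bash

for i in 1 2; do :; done
python3 -m creep '[{"tx":0.0003,"ty":0,"tz":0.0006,"ax":0,"ay":-0.005,"az":0,"claw":0},{"tx":0,"ty":0,"tz":0.0006,"ax":0,"ay":-0.005,"az":0,"claw":0}]' 80 >/dev/null
python3 m.py
python3 -m creep '[{"tx":0.0003,"ty":0,"tz":0.0006,"ax":0,"ay":-0.005,"az":0,"claw":0},{"tx":0,"ty":0,"tz":0.0006,"ax":0,"ay":-0.005,"az":0,"claw":0}]' 80 >/dev/null
python3 m.py
```

```text
M 4.59 z 79.99 pitch 3.60 plate 68.6 [-0.9  6.8 23.9] [ 0.2   0.32 -0.4 ] toolpitch [179.6  17.3  88.2] 19.25
M 5.02 z 78.99 pitch 3.29 plate 68.8 [-0.8  7.4 25.9] [ 0.26  0.38 -0.48] toolpitch [179.6  17.6  88.2] 19.5
```

```bash
cat > plate.py <<'E'
from look import *
for n,f in(("side","side0"),("top","top0")):
    a=imaging.capture(n)["image"][:,:,::-1];o=cv2.imread(f"pics/{f}.png")
    w=np.array([BED[0],BED[1]-.012,.131]);u=proj(n,w)[0].round().astype(int)
    h=14 if n=="side" else 9
    S=8;big=lambda i:cv2.resize(i,None,fx=S,fy=S,interpolation=cv2.INTER_CUBIC)
    T=o[u[1]-h:u[1]+h,u[0]-h-4:u[0]+h+4];m=12
    W=a[u[1]-h-m:u[1]+h+m,u[0]-h-4-m:u[0]+h+4+m]
    r=cv2.matchTemplate(big(W),big(T),cv2.TM_CCOEFF_NORMED);_,v,_,l=cv2.minMaxLoc(r)
    d=np.array(l)/S-m; g=(proj(n,w+[0,0,.01])-proj(n,w))[0]
    print(n,v,d,"px; 10mm =",g,"lift mm",d@g/(g@g)*10)
E
python3 plate.py; python3 m.py
```

```text
side 0.7549054026603699 [ 0.    -3.125] px; 10mm = [ 0.13110448 -2.8474656 ] lift mm 10.951455512537269
top 0.9914600253105164 [ 0.75  -0.875] px; 10mm = [ 0.50071466 -0.70494485] lift mm 13.272871884391101
M 4.55 z 78.90 pitch 3.26 plate 68.8 [-2.3  6.1 23.4] [ 0.25  0.31 -0.4 ] toolpitch [179.6  17.6  88.2] 19.6
```

```bash

python3 -m creep '[{"tx":0.0003,"ty":0,"tz":0.0005,"ax":0,"ay":-0.003,"az":0,"claw":0}]' 80 >/dev/null
python3 m.py
python3 -m creep '[{"tx":0,"ty":0,"tz":0,"ax":0,"ay":0,"az":0,"claw":0}]' 80 >/dev/null
python3 m.py
python3 - <<'E'
from h import *
import cv2
from rig import imaging
a=imaging.capture("side")["image"][:,:,::-1];o=cv2.imread("pics/side0.png")
cv2.imwrite("pics/s7.png",a)
S=8;big=lambda i:cv2.resize(i,None,fx=S,fy=S,interpolation=cv2.INTER_CUBIC)
c,s=np.cos(BED[2]),np.sin(BED[2])
for nm,l,h in [("dowel-",(.04,-.075,.08),7),("dowel+",(.04,.075,.08),7),("backedge",(.07,.03,.0717),7),("backedge-",(.07,-.06,.0717),7),("mouldbase",(.05,.0,.075),10),("rim",(-.03,0,.131),8),("bedback-",(.08,-.1,.05),8)]:
    w=np.array([BED[0]+c*l[0]-s*l[1],BED[1]+s*l[0]+c*l[1],l[2]]);u=proj("side",w)[0].round().astype(int);m=9
    T=o[u[1]-h:u[1]+h,u[0]-h:u[0]+h];W=a[u[1]-h-m:u[1]+h+m,u[0]-h-m:u[0]+h+m]
    r=cv2.matchTemplate(big(W),big(T),cv2.TM_CCOEFF_NORMED);_,v,_,k=cv2.minMaxLoc(r)
    g=(proj("side",w+[0,0,.01])-proj("side",w))[0];d=np.array(k)/S-m
    print(nm,round(v,2),d,"lift",round(d[1]/g[1]*10,1))
E
```

```text
M 4.76 z 78.53 pitch 3.15 plate 68.9 [-1.1  7.  25.3] [ 0.1   0.33 -0.48] toolpitch [179.6  17.7  88.2] 19.725
M 4.63 z 78.44 pitch 3.12 plate 68.9 [-1.4  6.2 23.9] [ 0.23  0.32 -0.35] toolpitch [179.7  17.7  88.2] 19.85
dowel- 0.62 [-0.125 -2.375] lift 9.0
dowel+ 0.61 [ 0.   -2.25] lift 8.5
backedge 0.86 [-0.875 -2.375] lift 9.1
backedge- 0.85 [-0.875 -2.625] lift 10.2
mouldbase 0.99 [ 0.125 -3.25 ] lift 12.4
rim 0.83 [ 1.5   -3.125] lift 10.9
bedback- 0.96 [0. 0.] lift -0.0
```

```bash

python3 -m creep '[{"tx":0.0003,"ty":0,"tz":0.0005,"ax":0,"ay":-0.004,"az":0,"claw":0},{"tx":0,"ty":0,"tz":0,"ax":0,"ay":0,"az":0,"claw":0}]' 80 >/dev/null
python3 m.py
python3 -m creep '[{"tx":0.0003,"ty":0,"tz":0.0005,"ax":0,"ay":-0.004,"az":0,"claw":0},{"tx":0,"ty":0,"tz":0,"ax":0,"ay":0,"az":0,"claw":0}]' 80 >/dev/null
python3 m.py
python3 plate.py
```

```text
M 4.66 z 78.04 pitch 2.99 plate 69.0 [-1.6  5.9 24.8] [ 0.1   0.31 -0.37] toolpitch [179.6  17.8  88.2] 20.15
M 4.38 z 77.58 pitch 2.85 plate 69.1 [-1.4  6.2 23.2] [ 0.1   0.33 -0.35] toolpitch [179.6  17.9  88.2] 20.4
side 0.7536303997039795 [ 0.    -3.125] px; 10mm = [ 0.13110448 -2.8474656 ] lift mm 10.951455512537269
top 0.9917464256286621 [ 0.75  -0.875] px; 10mm = [ 0.50071466 -0.70494485] lift mm 13.272871884391101
```

```bash
echo "import sys;sys.exit(M>4.85)" >> m.py
python3 -m creep '[{"tx":0.0002,"ty":0,"tz":0.0005,"ax":0,"ay":-0.004,"az":0,"claw":0},{"tx":0,"ty":0,"tz":0,"ax":0,"ay":0,"az":0,"claw":0}]' 80 >/dev/null
python3 m.py && python3 -m creep '[{"tx":0.0002,"ty":0,"tz":0.0005,"ax":0,"ay":-0.004,"az":0,"claw":0},{"tx":0,"ty":0,"tz":0,"ax":0,"ay":0,"az":0,"claw":0}]' 80 >/dev/null
python3 m.py && python3 -m creep '[{"tx":0.0002,"ty":0,"tz":0.0005,"ax":0,"ay":-0.004,"az":0,"claw":0},{"tx":0,"ty":0,"tz":0,"ax":0,"ay":0,"az":0,"claw":0}]' 80 >/dev/null
python3 m.py && python3 -m creep '[{"tx":0.0002,"ty":0,"tz":0.0005,"ax":0,"ay":-0.004,"az":0,"claw":0},{"tx":0,"ty":0,"tz":0,"ax":0,"ay":0,"az":0,"claw":0}]' 80 >/dev/null
python3 m.py
```

```text
M 4.59 z 77.14 pitch 2.72 plate 69.2 [-1.8  6.9 24.3] [ 0.12  0.32 -0.4 ] toolpitch [179.6  18.   88.2] 20.75
M 4.59 z 77.14 pitch 2.72 plate 69.2 [-1.8  6.9 24.3] [ 0.12  0.32 -0.4 ] toolpitch [179.6  18.   88.2] 20.75
M 4.59 z 77.14 pitch 2.72 plate 69.2 [-1.8  6.9 24.3] [ 0.12  0.32 -0.4 ] toolpitch [179.6  18.   88.2] 20.75
M 4.59 z 77.14 pitch 2.72 plate 69.2 [-1.8  6.9 24.3] [ 0.12  0.32 -0.4 ] toolpitch [179.6  18.   88.2] 20.75False
False
False
False
```

```bash
sed -i 's/sys.exit(M>4.85)/sys.exit(int(M>4.85))/' m.py
python3 -m creep '[{"tx":0.0002,"ty":0,"tz":0.0005,"ax":0,"ay":-0.004,"az":0,"claw":0},{"tx":0,"ty":0,"tz":0,"ax":0,"ay":0,"az":0,"claw":0}]' 80 >/dev/null
python3 m.py && python3 -m creep '[{"tx":0.0002,"ty":0,"tz":0.0005,"ax":0,"ay":-0.004,"az":0,"claw":0},{"tx":0,"ty":0,"tz":0,"ax":0,"ay":0,"az":0,"claw":0}]' 80 >/dev/null
python3 m.py && python3 -m creep '[{"tx":0.0002,"ty":0,"tz":0.0005,"ax":0,"ay":-0.004,"az":0,"claw":0},{"tx":0,"ty":0,"tz":0,"ax":0,"ay":0,"az":0,"claw":0}]' 80 >/dev/null
python3 m.py
```

```text
M 4.67 z 76.74 pitch 2.59 plate 69.3 [-1.   5.9 25.2] [ 0.03  0.34 -0.48] toolpitch [179.6  18.2  88.2] 21.0
M 4.41 z 76.28 pitch 2.45 plate 69.4 [-2.   7.2 23.5] [ 0.09  0.3  -0.37] toolpitch [179.7  18.3  88.2] 21.25
M 4.63 z 75.84 pitch 2.31 plate 69.5 [-1.4  5.9 24.6] [ 0.1   0.34 -0.41] toolpitch [179.7  18.4  88.2] 21.5
```

```bash
cat > lift.py <<'E'
from h import *
import cv2
from rig import imaging
def lift(a,o,l=(.05,0,.075),h=10,n="side"):
    S=24;big=lambda i:cv2.resize(i,None,fx=S,fy=S,interpolation=cv2.INTER_CUBIC)
    c,s=np.cos(BED[2]),np.sin(BED[2])
    w=np.array([BED[0]+c*l[0]-s*l[1],BED[1]+s*l[0]+c*l[1],l[2]]);u=proj(n,w)[0].round().astype(int);m=7
    T=o[u[1]-h:u[1]+h,u[0]-h:u[0]+h];W=a[u[1]-h-m:u[1]+h+m,u[0]-h-m:u[0]+h+m]
    r=cv2.matchTemplate(big(W),big(T),cv2.TM_CCOEFF_NORMED);_,v,_,k=cv2.minMaxLoc(r)
    g=(proj(n,w+[0,0,.013])-proj(n,w))[0];d=np.array(k)/S-m
    return round(v,3),d.round(2),round(d@g/(g@g)*13,2)
if __name__=="__main__":
    o=cv2.imread("pics/side0.png");b=imaging.capture("side")["image"][:,:,::-1].copy();cv2.imwrite("pics/s8.png",b)
    for f in ("s1raw","s3raw","s4","s5","s7","s8"):
        a=cv2.imread(f"pics/{f}.png")
        if a is not None: print(f,lift(a,o),lift(a,o,(.045,.02,.075),12))
    s7=cv2.imread("pics/s7.png");print("s8 vs s7",lift(b,s7),lift(b,s7,(.05,0,.085)))
E
python3 lift.py; python3 m.py
```

```text
s3raw (0.996, array([-0.04,  0.  ]), np.float64(-0.01)) (0.997, array([0., 0.]), np.float64(0.0))
s4 (0.996, array([-0.04,  0.  ]), np.float64(-0.01)) (0.997, array([0., 0.]), np.float64(0.0))
s5 (0.996, array([-0.04,  0.  ]), np.float64(-0.01)) (0.997, array([0., 0.]), np.float64(0.0))
s7 (0.989, array([ 0.12, -3.25]), np.float64(12.36)) (0.987, array([ 0.29, -3.29]), np.float64(12.52))
s8 (0.986, array([ 0.29, -3.46]), np.float64(13.19)) (0.985, array([ 0.29, -3.46]), np.float64(13.15))
s8 vs s7 (0.992, array([ 0.  , -0.17]), np.float64(0.63)) (0.993, array([-0.04, -0.17]), np.float64(0.62))
M 4.59 z 75.83 pitch 2.31 plate 69.5 [-0.9  6.9 24.8] [ 0.04  0.33 -0.4 ] toolpitch [179.7  18.4  88.2] 21.55[ WARN:0@0.470] global loadsave.cpp:275 findDecoder imread_('pics/s1raw.png'): can't open/read file: check file path/integrity
```

```bash

python3 -m creep '[{"tx":0.0002,"ty":0,"tz":0.0005,"ax":0,"ay":-0.004,"az":0,"claw":0},{"tx":0,"ty":0,"tz":0,"ax":0,"ay":0,"az":0,"claw":0}]' 80 >/dev/null
python3 m.py && python3 -m creep '[{"tx":0.0002,"ty":0,"tz":0.0005,"ax":0,"ay":-0.004,"az":0,"claw":0},{"tx":0,"ty":0,"tz":0,"ax":0,"ay":0,"az":0,"claw":0}]' 80 >/dev/null
python3 m.py && python3 -m creep '[{"tx":0.0002,"ty":0,"tz":0.0005,"ax":0,"ay":-0.004,"az":0,"claw":0},{"tx":0,"ty":0,"tz":0,"ax":0,"ay":0,"az":0,"claw":0}]' 80 >/dev/null
python3 m.py && python3 -m creep '[{"tx":0.0002,"ty":0,"tz":0.0005,"ax":0,"ay":-0.004,"az":0,"claw":0},{"tx":0,"ty":0,"tz":0,"ax":0,"ay":0,"az":0,"claw":0}]' 80 >/dev/null
python3 m.py && python3 -m creep '[{"tx":0.0002,"ty":0,"tz":0.0005,"ax":0,"ay":-0.004,"az":0,"claw":0},{"tx":0,"ty":0,"tz":0,"ax":0,"ay":0,"az":0,"claw":0}]' 80 >/dev/null
python3 m.py; python3 lift.py | tail -2
```

```text
M 4.65 z 75.44 pitch 2.19 plate 69.5 [-1.6  7.  25.2] [ 0.02  0.35 -0.44] toolpitch [179.7  18.5  88.2] 21.8
M 4.70 z 74.97 pitch 2.04 plate 69.6 [-1.2  7.4 25. ] [ 0.09  0.34 -0.44] toolpitch [179.7  18.6  88.2] 22.05
M 4.56 z 74.55 pitch 1.91 plate 69.7 [-0.3  7.6 24.3] [ 0.09  0.4  -0.39] toolpitch [179.7  18.8  88.2] 22.3
M 4.45 z 74.15 pitch 1.79 plate 69.8 [-1.7  7.3 23.9] [ 0.06  0.4  -0.45] toolpitch [179.7  18.9  88.2] 22.55
M 4.49 z 73.69 pitch 1.64 plate 69.9 [-1.1  6.3 24.1] [ 0.07  0.44 -0.36] toolpitch [179.7  19.   88.2] 22.8
s8 (0.986, array([ 0.29, -3.62]), np.float64(13.82)) (0.985, array([ 0.33, -3.58]), np.float64(13.63))
s8 vs s7 (0.988, array([-0.08, -0.29]), np.float64(1.09)) (0.989, array([-0.17, -0.29]), np.float64(1.06))[ WARN:0@0.363] global loadsave.cpp:275 findDecoder imread_('pics/s1raw.png'): can't open/read file: check file path/integrity
```

```bash

python3 -m creep '[{"tx":0.0002,"ty":0,"tz":0.0005,"ax":0,"ay":-0.004,"az":0,"claw":0},{"tx":0,"ty":0,"tz":0,"ax":0,"ay":0,"az":0,"claw":0}]' 80 >/dev/null
python3 m.py && python3 -m creep '[{"tx":0.0002,"ty":0,"tz":0.0005,"ax":0,"ay":-0.004,"az":0,"claw":0},{"tx":0,"ty":0,"tz":0,"ax":0,"ay":0,"az":0,"claw":0}]' 80 >/dev/null
python3 m.py && python3 -m creep '[{"tx":0.0002,"ty":0,"tz":0.0005,"ax":0,"ay":-0.004,"az":0,"claw":0},{"tx":0,"ty":0,"tz":0,"ax":0,"ay":0,"az":0,"claw":0}]' 80 >/dev/null
python3 m.py && python3 -m creep '[{"tx":0.0002,"ty":0,"tz":0.0005,"ax":0,"ay":-0.004,"az":0,"claw":0},{"tx":0,"ty":0,"tz":0,"ax":0,"ay":0,"az":0,"claw":0}]' 80 >/dev/null
python3 m.py && python3 -m creep '[{"tx":0.0002,"ty":0,"tz":0.0005,"ax":0,"ay":-0.004,"az":0,"claw":0},{"tx":0,"ty":0,"tz":0,"ax":0,"ay":0,"az":0,"claw":0}]' 80 >/dev/null
python3 m.py; python3 lift.py 2>/dev/null| tail -2
```

```text
M 4.55 z 73.25 pitch 1.51 plate 70.0 [-2.   7.5 24.7] [ 0.    0.31 -0.43] toolpitch [179.7  19.1  88.2] 23.1
M 4.62 z 72.88 pitch 1.39 plate 70.1 [-2.2  7.5 25. ] [ 0.02  0.35 -0.46] toolpitch [179.6  19.2  88.2] 23.35
M 4.49 z 72.39 pitch 1.24 plate 70.2 [-2.   7.3 24.4] [ 0.01  0.39 -0.38] toolpitch [179.7  19.4  88.2] 23.6
M 4.47 z 71.98 pitch 1.11 plate 70.3 [-1.5  7.4 24.1] [ 0.04  0.3  -0.45] toolpitch [179.7  19.5  88.2] 23.85
M 4.61 z 71.60 pitch 0.99 plate 70.4 [-1.6  7.5 25. ] [ 0.    0.44 -0.47] toolpitch [179.6  19.6  88.2] 24.1
s8 (0.985, array([ 0.54, -3.75]), np.float64(14.35)) (0.986, array([ 0.38, -3.71]), np.float64(14.12))
s8 vs s7 (0.982, array([ 0.04, -0.42]), np.float64(1.59)) (0.984, array([ 0.04, -0.42]), np.float64(1.57))
```

```bash

python3 -m creep '[{"tx":0.0001,"ty":0,"tz":0.0003,"ax":0,"ay":-0.003,"az":0,"claw":0},{"tx":0,"ty":0,"tz":0,"ax":0,"ay":0,"az":0,"claw":0}]' 80 >/dev/null
python3 m.py && python3 -m creep '[{"tx":0.0001,"ty":0,"tz":0.0003,"ax":0,"ay":-0.003,"az":0,"claw":0},{"tx":0,"ty":0,"tz":0,"ax":0,"ay":0,"az":0,"claw":0}]' 80 >/dev/null
python3 m.py && python3 -m creep '[{"tx":0.0001,"ty":0,"tz":0.0003,"ax":0,"ay":-0.003,"az":0,"claw":0},{"tx":0,"ty":0,"tz":0,"ax":0,"ay":0,"az":0,"claw":0}]' 80 >/dev/null
python3 m.py && python3 -m creep '[{"tx":0.0001,"ty":0,"tz":0.0003,"ax":0,"ay":-0.003,"az":0,"claw":0},{"tx":0,"ty":0,"tz":0,"ax":0,"ay":0,"az":0,"claw":0}]' 80 >/dev/null
python3 m.py && python3 -m creep '[{"tx":0.0001,"ty":0,"tz":0.0003,"ax":0,"ay":-0.003,"az":0,"claw":0},{"tx":0,"ty":0,"tz":0,"ax":0,"ay":0,"az":0,"claw":0}]' 80 >/dev/null
python3 m.py; python3 lift.py 2>/dev/null| tail -2
```

```text
M 4.54 z 71.39 pitch 0.93 plate 70.4 [-1.9  7.7 24.8] [-0.03  0.44 -0.43] toolpitch [179.6  19.7  88.2] 24.4
M 4.71 z 71.20 pitch 0.87 plate 70.5 [-1.5  8.2 25.7] [-0.03  0.51 -0.52] toolpitch [179.6  19.8  88.2] 24.65
M 5.11 z 71.02 pitch 0.81 plate 70.5 [-2.   7.7 28. ] [-0.05  0.57 -0.59] toolpitch [179.6  19.9  88.2] 24.9
M 5.11 z 71.02 pitch 0.81 plate 70.5 [-2.   7.7 28. ] [-0.05  0.57 -0.59] toolpitch [179.6  19.9  88.2] 24.9
M 5.11 z 71.02 pitch 0.81 plate 70.5 [-2.   7.7 28. ] [-0.05  0.57 -0.59] toolpitch [179.6  19.9  88.2] 24.9
s8 (0.986, array([ 0.54, -3.75]), np.float64(14.35)) (0.987, array([ 0.42, -3.75]), np.float64(14.29))
s8 vs s7 (0.982, array([ 0.04, -0.42]), np.float64(1.59)) (0.984, array([ 0.08, -0.46]), np.float64(1.73))
```

The stop is felt: M rises sharply and z stalls, with about 14.3 mm of lift on camera. I'll ease off, release the bar and withdraw.

```bash

python3 -c "
from h import *
where(-.1845,19.3,0)"
python3 -m creep '[{"tx":0.0006,"ty":0,"tz":-0.001,"ax":0,"ay":0.003,"az":0,"claw":0},{"tx":0,"ty":0,"tz":-0.001,"ax":0,"ay":0.003,"az":0,"claw":0},{"tx":0,"ty":0,"tz":0,"ax":0,"ay":0,"az":0,"claw":0}]' 80 >/dev/null
python3 m.py
python3 -m creep '[{"tx":0,"ty":0,"tz":0,"ax":0,"ay":0,"az":0,"claw":0.35},{"tx":0,"ty":0,"tz":0,"ax":0,"ay":0,"az":0,"claw":0.5},{"tx":0,"ty":0,"tz":0,"ax":0,"ay":0,"az":0,"claw":0.7},{"tx":0,"ty":0,"tz":0,"ax":0,"ay":0,"az":0,"claw":0.85},{"tx":0,"ty":0,"tz":0,"ax":0,"ay":0,"az":0,"claw":0.85}]' 80
python3 m.py; python3 lift.py 2>/dev/null| tail -2
```

```text
heel [-110.3    1.    69.4] toe [-70.9   1.   84.2] pitch -0.56 F [-2.1  8.1 26.8] t 24.95
M 3.98 z 71.99 pitch 1.12 plate 70.3 [-0.5  4.9 22.7] [-0.2   0.22 -0.29] toolpitch [179.7  19.7  88.1] 25.325
t: 25.95
position: [0.5302, 0.1231, 0.0694]
ee_rot: [0.707, 0.686, -0.123, 0.12]
contact_force: [-0.1, -0.6, -0.0]
width: 0.849
gripper_force: 0.0
M 0.35 z 69.38 pitch 0.30 plate 70.9 [-0.1 -0.6 -0. ] [ 0.35 -0.01  0.06] toolpitch [180.   19.8  88.2] 25.95
s8 (0.985, array([ 0.58, -3.79]), np.float64(14.52)) (0.987, array([ 0.42, -3.75]), np.float64(14.29))
s8 vs s7 (0.981, array([ 0.04, -0.42]), np.float64(1.59)) (0.983, array([ 0.08, -0.46]), np.float64(1.73))
```

```bash

python3 -m creep '[{"tx":0,"ty":0,"tz":-0.02,"ax":0,"ay":0,"az":0,"claw":0.85},{"tx":0,"ty":0,"tz":-0.04,"ax":0,"ay":0,"az":0,"claw":0.85},{"tx":0,"ty":0,"tz":-0.05,"ax":0,"ay":0,"az":0,"claw":0.6},{"tx":0,"ty":0,"tz":-0.04,"ax":0,"ay":0,"az":0,"claw":0.6},{"tx":0,"ty":0,"tz":0,"ax":0,"ay":0,"az":0,"claw":0.6}]' 60
python3 - <<'E'
from h import *
q=plan((.6545,.0984,.13),Rdown(-1.467),5)
q=plan((.6545,.0984,.038),Rdown(-1.467),3,q)
E
```

```text
t: 26.62
position: [0.5327, 0.1658, 0.1854]
ee_rot: [0.707, 0.686, -0.121, 0.12]
contact_force: [0.2, 0.6, -0.7]
width: 0.599
gripper_force: 0.0
dist 0.02996076301834021 deg 4.208092591383872
[-0.0103, 0.0309, 0.0185, -0.007, 0.1307, -0.0504]
[-0.0124, 0.0305, 0.0179, -0.007, 0.1307, -0.0504]
[-0.0144, 0.0301, 0.0171, -0.007, 0.1307, -0.0504]
[-0.0163, 0.0296, 0.0161, -0.007, 0.1307, -0.0504]
[-0.0182, 0.0291, 0.0151, -0.007, 0.1307, -0.0504]
dist 0.030666666666666665 deg 0.0
[0.0, 0.0, 0.0383, 0.0, 0.0, 0.0]
[0.0, 0.0, 0.0383, 0.0, 0.0, 0.0]
[0.0, 0.0, 0.0383, 0.0, 0.0, 0.0]
```

```bash

python3 -m creep '[{"tx":-0.010,"ty":0.031,"tz":0.0185,"ax":-0.007,"ay":0.131,"az":-0.05,"claw":0.6},{"tx":-0.0125,"ty":0.0305,"tz":0.018,"ax":-0.007,"ay":0.131,"az":-0.05,"claw":0.6},{"tx":-0.0145,"ty":0.03,"tz":0.017,"ax":-0.007,"ay":0.131,"az":-0.05,"claw":0.6},{"tx":-0.0165,"ty":0.0295,"tz":0.016,"ax":-0.007,"ay":0.131,"az":-0.05,"claw":0.6},{"tx":-0.018,"ty":0.029,"tz":0.015,"ax":-0.007,"ay":0.131,"az":-0.05,"claw":0.6}]' 60 >/dev/null
python3 -m creep '[{"tx":0,"ty":0,"tz":0,"ax":0,"ay":0,"az":0,"claw":0.6},{"tx":0,"ty":0,"tz":0,"ax":0,"ay":0,"az":0,"claw":0.6}]'
python3 - <<'E'
from h import *
q=plan((.6545,.0984,.06),Rdown(-1.467),2)
q=plan((.6545,.0984,.038),Rdown(-1.467),1,q)
# red grip in top/side now
from rig import imaging
import cv2
for n in("top","side"):
    a=imaging.capture(n)["image"];cv2.imwrite(f"pics/{n}9.png",a[:,:,::-1])
    u=proj(n,(.6545,.0984,.04))[0].astype(int);s=a[u[1]-15:u[1]+15,u[0]-15:u[0]+15].astype(int)
    y,x=np.nonzero((s[...,0]>130)&(s[...,1]<50)&(s[...,2]<50));print(n,len(x),(x.mean()+u[0]-15,y.mean()+u[1]-15) if len(x) else'',x.min()+u[0]-15 if len(x) else '',x.max()+u[0]-15 if len(x) else '',proj(n,(.6545,.0984,.035))[0],proj(n,(.6545,.0984,.05))[0])
E
python3 lift.py 2>/dev/null| sed -n '/s8 (/p'
```

```text
t: 27.5
position: [0.6524, 0.0962, 0.1265]
ee_rot: [0.671, 0.742, -0.003, -0.001]
contact_force: [0.0, -0.1, 0.4]
width: 0.598
gripper_force: 0.0
dist 0.03329167982073341 deg 0.1844737582651602
[0.0013, 0.0017, 0.0416, -0.0048, 0.0023, -0.0031]
[0.0013, 0.0016, 0.0416, -0.0048, 0.0023, -0.0031]
dist 0.022 deg 0.0
[0.0, 0.0, 0.0275, 0.0, 0.0, 0.0]
top 0    [290.14161148 167.92330495] [289.8938237  166.58189185]
side 50 (np.float64(358.52), np.float64(183.56)) 355 362 [356.93566486 181.78339214] [357.22303175 177.91437028]
s8 (0.985, array([ 0.5 , -3.75]), np.float64(14.34)) (0.987, array([ 0.42, -3.75]), np.float64(14.29))
```

```bash

python3 -m creep '[{"tx":0.0013,"ty":0.0025,"tz":0.0416,"ax":-0.005,"ay":0.002,"az":-0.003,"claw":0.6},{"tx":0.0013,"ty":0.0025,"tz":0.0416,"ax":-0.005,"ay":0.002,"az":-0.003,"claw":0.6},{"tx":0,"ty":0,"tz":0.0275,"ax":0,"ay":0,"az":0,"claw":0.6},{"tx":0,"ty":0,"tz":0,"ax":0,"ay":0,"az":0,"claw":0.6}]' 60
python3 -m creep '[{"tx":0,"ty":0,"tz":0,"ax":0,"ay":0,"az":0,"claw":0.4},{"tx":0,"ty":0,"tz":0,"ax":0,"ay":0,"az":0,"claw":0.3},{"tx":0,"ty":0,"tz":0,"ax":0,"ay":0,"az":0,"claw":0.15},{"tx":0,"ty":0,"tz":0,"ax":0,"ay":0,"az":0,"claw":0},{"tx":0,"ty":0,"tz":0,"ax":0,"ay":0,"az":0,"claw":0}]' 80
```

```text
t: 28.15
position: [0.6552, 0.099, 0.0368]
ee_rot: [0.669, 0.743, -0.001, -0.0]
contact_force: [-0.8, -0.3, 0.0]
width: 0.599
gripper_force: 0.0
t: 28.78
position: [0.6573, 0.0987, 0.0399]
ee_rot: [0.669, 0.743, 0.001, 0.001]
contact_force: [-1.7, -0.1, 6.5]
width: 0.269
gripper_force: 79.1
```

```bash
cat >> h.py <<'E'
PG=np.array([-.0241,0,.0399])
def pk(x,y,z):
    w=R.from_euler('z',BED[2]).apply([x,y,0])+[BED[0],BED[1],z]
    return w+R.from_euler('z',BED[2]).apply(PG),Rdown(BED[2])
def pkw():
    s=robot.state();Rp=R.from_quat(s['ee_rot'])*R.from_matrix(np.diag([-1.,1,-1]))
    w=s['position']-Rp.apply(PG);print("packer",np.round(R.from_euler('z',-BED[2]).apply(w-[BED[0],BED[1],0])*1000,1),"rpy",np.round((R.from_euler('z',-BED[2])*Rp).as_euler('xyz',degrees=True),2),"F",np.round(s['contact_force'],1),s['t'])
E
python3 - <<'E'
from h import *
s=robot.state();q=(s['position']+[0,0,.1],R.from_quat(s['ee_rot']))
print(q[0]);q=plan(*pk(-.175,.062,.1),4,q);print(q[0])
E
```

```text
[0.6573256  0.09865782 0.13987637]
dist 0.024530732938575196 deg 1.952176106304536
[-0.0204, -0.0229, -0.0001, 0.0016, -0.0004, 0.0651]
[-0.0212, -0.0221, -0.0001, 0.0016, -0.0004, 0.0651]
[-0.022, -0.0214, -0.0001, 0.0016, -0.0004, 0.0651]
[-0.0227, -0.0207, -0.0, 0.0016, -0.0004, 0.0651]
[0.5913785  0.02600049 0.1399    ]
```

```bash

python3 -m creep '[{"tx":0,"ty":0,"tz":-0.02,"ax":0,"ay":0,"az":0,"claw":0},{"tx":0,"ty":0,"tz":-0.04,"ax":0,"ay":0,"az":0,"claw":0},{"tx":0,"ty":0,"tz":-0.04,"ax":0,"ay":0,"az":0,"claw":0},{"tx":0,"ty":0,"tz":-0.025,"ax":0,"ay":0,"az":0,"claw":0},{"tx":0,"ty":0,"tz":0,"ax":0,"ay":0,"az":0,"claw":0}]' 80
python3 -m creep '[{"tx":-0.0204,"ty":-0.023,"tz":0,"ax":0.0016,"ay":0,"az":0.065,"claw":0},{"tx":-0.0212,"ty":-0.022,"tz":0,"ax":0.0016,"ay":0,"az":0.065,"claw":0},{"tx":-0.022,"ty":-0.0214,"tz":0,"ax":0.0016,"ay":0,"az":0.065,"claw":0},{"tx":-0.0227,"ty":-0.0207,"tz":0,"ax":0.0016,"ay":0,"az":0.065,"claw":0},{"tx":0,"ty":0,"tz":0,"ax":0,"ay":0,"az":0,"claw":0}]' 80
python3 -m creep '[{"tx":0,"ty":0,"tz":0,"ax":0,"ay":0,"az":0,"claw":0}]' >/dev/null
python3 - <<'E'
from h import *
pkw()
q=plan(*pk(-.175,.062,.0572),2)
from rig import imaging
import cv2
a=imaging.capture("side")["image"][:,:,::-1];cv2.imwrite("pics/s10raw.png",a)
b=imaging.capture("top")["image"][:,:,::-1];cv2.imwrite("pics/t10raw.png",b)
s=robot.state();Rp=R.from_quat(s['ee_rot'])*R.from_matrix(np.diag([-1.,1,-1]))
ox,oy,S=290,160,7
im=cv2.resize(a[oy:oy+85,ox:ox+110],None,fx=S,fy=S,interpolation=cv2.INTER_CUBIC)
for l in [(.07,.015,.003),(.07,-.015,.003),(0,.015,.024),(0,-.015,.024)]:
    u=(proj("side",s['position']+Rp.apply(np.array(l)-PG))[0]-[ox,oy])*S+S/2; cv2.circle(im,tuple(int(v) for v in u),3,(255,0,255),-1);print(u.round())
cv2.imwrite("pics/s10.png",im)
E
```

```text
t: 29.4
position: [0.6572, 0.0986, 0.14]
ee_rot: [0.669, 0.743, 0.002, 0.001]
contact_force: [0.3, -0.6, -3.6]
width: 0.269
gripper_force: 79.0
t: 30.02
position: [0.5886, 0.0239, 0.137]
ee_rot: [0.719, 0.695, -0.002, -0.001]
contact_force: [0.5, 0.8, -3.2]
width: 0.269
gripper_force: 79.1
packer [-175.4   60.7   97.6] rpy [-0.17  0.    0.06] F [-0.2  0.8 -2.8] 30.15
dist 0.020194445948694868 deg 0.09262498378905122
[-0.0003, 0.0008, 0.0252, -0.0029, -0.0, 0.0011]
[-0.0003, 0.0008, 0.0252, -0.0029, -0.0, 0.0011]
[481. 356.]
[400. 369.]
[433. 180.]
[353. 193.]
```

View pics/s10.png

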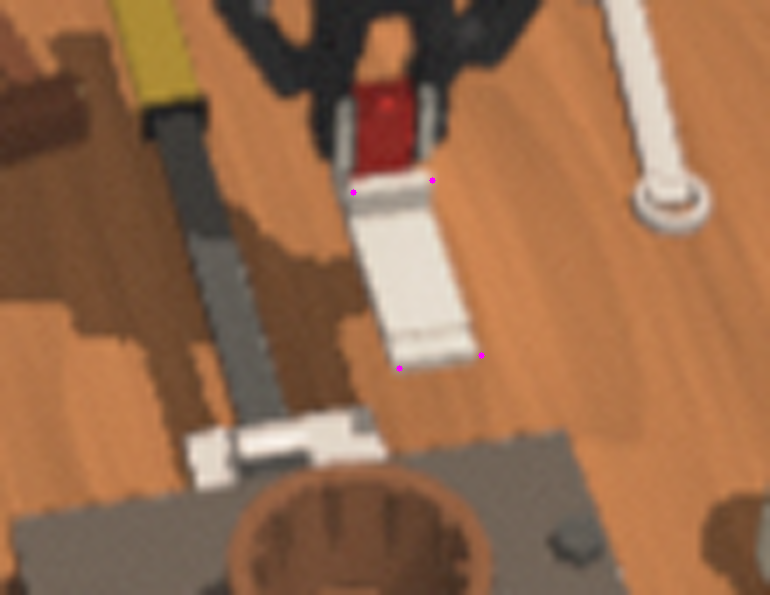

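The packer sits in the gripper as predicted (nose (400,369)-(481,356), within 1 px). The bar rests on the block with its toe under the plate. Now I lower and slide the packer in.

```bash

python3 -m creep '[{"tx":0,"ty":0.0018,"tz":0.025,"ax":-0.003,"ay":0,"az":0,"claw":0},{"tx":0,"ty":0.0018,"tz":0.025,"ax":-0.003,"ay":0,"az":0,"claw":0},{"tx":0,"ty":0,"tz":0,"ax":0,"ay":0,"az":0,"claw":0},{"tx":0,"ty":0,"tz":0,"ax":0,"ay":0,"az":0,"claw":0}]' 80 >/dev/null
python3 - <<'E'
from h import *
pkw()
q=plan(*pk(-.148,.0635,.0574),2)
q=plan(*pk(-.085,.0635,.0574),8,q)
E
```

```text
packer [-174.7   64.1   58.5] rpy [ 0.06 -0.02  0.01] F [ 0.6  1.1 -2.5] 30.75
dist 0.013369477785198895 deg 0.0320609802339685
[-0.0167, -0.0003, 0.0007, 0.001, 0.0004, 0.0002]
[-0.0167, -0.0003, 0.0007, 0.001, 0.0004, 0.0002]
dist 0.007874999999999998 deg 0.0
[-0.0098, -0.0, 0.0, 0.0, 0.0, 0.0]
[-0.0098, -0.0, 0.0, 0.0, 0.0, 0.0]
[-0.0098, -0.0, 0.0, 0.0, 0.0, 0.0]
[-0.0098, -0.0, 0.0, 0.0, 0.0, 0.0]
[-0.0098, -0.0, 0.0, 0.0, 0.0, 0.0]
[-0.0098, -0.0, 0.0, 0.0, 0.0, 0.0]
[-0.0098, -0.0, 0.0, 0.0, 0.0, 0.0]
[-0.0098, -0.0, 0.0, 0.0, 0.0, 0.0]
```

```bash

python3 -m creep '[{"tx":-0.0167,"ty":0,"tz":0.0007,"ax":0,"ay":0,"az":0,"claw":0},{"tx":-0.0167,"ty":0,"tz":0.0007,"ax":0,"ay":0,"az":0,"claw":0},{"tx":-0.005,"ty":0,"tz":0,"ax":0,"ay":0,"az":0,"claw":0},{"tx":0,"ty":0,"tz":0,"ax":0,"ay":0,"az":0,"claw":0}]' 80 >/dev/null
python3 -c "
from h import *
pkw()"
python3 -m creep '[{"tx":-0.008,"ty":0,"tz":0,"ax":0,"ay":0,"az":0,"claw":0},{"tx":-0.008,"ty":0,"tz":0,"ax":0,"ay":0,"az":0,"claw":0},{"tx":0,"ty":0,"tz":0,"ax":0,"ay":0,"az":0,"claw":0}]' 80 >/dev/null
python3 -c "
from h import *
pkw()"
```

```text
packer [-143.4   63.9   57.4] rpy [ 0.07  0.   -0.05] F [-0.2  0.4 -2.5] 31.25
packer [-130.4   63.8   57.2] rpy [ 0.06 -0.03 -0.04] F [-0.  -0.5 -2.8] 31.625
```

```bash

python3 -m creep '[{"tx":-0.012,"ty":0,"tz":0,"ax":0,"ay":0,"az":0,"claw":0},{"tx":-0.012,"ty":0,"tz":0,"ax":0,"ay":0,"az":0,"claw":0},{"tx":0,"ty":0,"tz":0,"ax":0,"ay":0,"az":0,"claw":0}]' 80 >/dev/null
python3 -c "
from h import *
pkw()"
python3 -m creep '[{"tx":-0.012,"ty":0,"tz":0,"ax":0,"ay":0,"az":0,"claw":0},{"tx":-0.012,"ty":0,"tz":0,"ax":0,"ay":0,"az":0,"claw":0},{"tx":0,"ty":0,"tz":0,"ax":0,"ay":0,"az":0,"claw":0},{"tx":0,"ty":0,"tz":0,"ax":0,"ay":0,"az":0,"claw":0}]' 80 >/dev/null
python3 -c "
from h import *
pkw()"
```

```text
packer [-110.4   63.7   57.3] rpy [ 0.06 -0.04 -0.1 ] F [-0.1 -0.2 -3.1] 32.0
packer [-93.   63.9  57.2] rpy [0.06 0.   0.01] F [ 0.8  1.3 -3.1] 32.5
```

```bash
cat > f.py <<'E'
from h import *
import sys
pkw();sys.exit(int(robot.state()['contact_force'][1]>4.5))
E
python3 -m creep '[{"tx":-0.004,"ty":0,"tz":0.0008,"ax":0,"ay":0,"az":0,"claw":0},{"tx":-0.004,"ty":0,"tz":0.0007,"ax":0,"ay":0,"az":0,"claw":0},{"tx":0,"ty":0,"tz":0,"ax":0,"ay":0,"az":0,"claw":0}]' 80 >/dev/null
python3 f.py && python3 -m creep '[{"tx":-0.0015,"ty":0,"tz":0,"ax":0,"ay":0,"az":0,"claw":0},{"tx":-0.0015,"ty":0,"tz":0,"ax":0,"ay":0,"az":0,"claw":0}]' >/dev/null && 
python3 f.py && python3 -m creep '[{"tx":-0.0013,"ty":0,"tz":0,"ax":0,"ay":0,"az":0,"claw":0},{"tx":0,"ty":0,"tz":0,"ax":0,"ay":0,"az":0,"claw":0}]' >/dev/null &&
python3 f.py && python3 -m creep '[{"tx":-0.0013,"ty":0,"tz":0,"ax":0,"ay":0,"az":0,"claw":0},{"tx":0,"ty":0,"tz":0,"ax":0,"ay":0,"az":0,"claw":0}]' >/dev/null &&
python3 f.py && python3 -m creep '[{"tx":-0.0013,"ty":0,"tz":0,"ax":0,"ay":0,"az":0,"claw":0},{"tx":0,"ty":0,"tz":0,"ax":0,"ay":0,"az":0,"claw":0}]' >/dev/null &&
python3 f.py && python3 -m creep '[{"tx":-0.0013,"ty":0,"tz":0,"ax":0,"ay":0,"az":0,"claw":0},{"tx":0,"ty":0,"tz":0,"ax":0,"ay":0,"az":0,"claw":0}]' >/dev/null &&
python3 f.py
```

```text
packer [-86.   63.8  56. ] rpy [ 0.05 -0.02 -0.02] F [ 0.2  0.3 -2.5] 32.875
packer [-84.1  63.9  56. ] rpy [ 0.06 -0.01  0.02] F [ 0.5 -0.5 -3.6] 33.125
packer [-82.9  63.9  56. ] rpy [ 0.06 -0.01  0.  ] F [ 0.2 -0.7 -3.9] 33.375
packer [-81.9  63.8  56. ] rpy [ 0.06 -0.01  0.01] F [-0.6  0.1 -3.7] 33.625
packer [-80.8  63.9  56. ] rpy [ 0.06 -0.01  0.01] F [-0.7  0.2 -3.1] 33.875
packer [-80.6  63.8  56. ] rpy [0.04 0.04 0.04] F [-0.6  3.3 -1.3] 34.125
```

```bash

python3 -m creep '[{"tx":0.0004,"ty":0,"tz":0.0006,"ax":0,"ay":0,"az":0,"claw":0},{"tx":0,"ty":0,"tz":0.0006,"ax":0,"ay":0,"az":0,"claw":0},{"tx":0,"ty":0,"tz":0,"ax":0,"ay":0,"az":0,"claw":0}]' 80 >/dev/null; python3 f.py
python3 -m creep '[{"tx":0,"ty":0,"tz":0.0006,"ax":0,"ay":0,"az":0,"claw":0},{"tx":0,"ty":0,"tz":0,"ax":0,"ay":0,"az":0,"claw":0}]' 80 >/dev/null; python3 f.py
```

```text
packer [-80.6  64.1  55.1] rpy [0.07 0.01 0.03] F [ 0.4  4.2 -1.6] 34.5
packer [-80.6  64.1  54.9] rpy [0.08 0.03 0.03] F [-2.5  4.8  3.5] 34.75
```

```bash

python3 -m creep '[{"tx":0,"ty":0,"tz":0,"ax":0,"ay":0,"az":0,"claw":0.3},{"tx":0,"ty":0,"tz":0,"ax":0,"ay":0,"az":0,"claw":0.4},{"tx":0,"ty":0,"tz":0,"ax":0,"ay":0,"az":0,"claw":0.5},{"tx":0,"ty":0,"tz":0,"ax":0,"ay":0,"az":0,"claw":0.5}]' 
python3 -m creep '[{"tx":0,"ty":0,"tz":-0.01,"ax":0,"ay":0,"az":0,"claw":0.5},{"tx":0,"ty":0,"tz":-0.03,"ax":0,"ay":0,"az":0,"claw":0.5},{"tx":0,"ty":0,"tz":-0.05,"ax":0,"ay":0,"az":0,"claw":0.5},{"tx":0,"ty":0,"tz":-0.06,"ax":0,"ay":0,"az":0,"claw":0.5},{"tx":0,"ty":0,"tz":-0.05,"ax":0,"ay":0,"az":0,"claw":0.5}]'
python3 -m creep '[{"tx":0.07,"ty":0,"tz":0,"ax":0,"ay":0,"az":0,"claw":0.5},{"tx":0.07,"ty":0,"tz":0,"ax":0,"ay":0,"az":0,"claw":0.5},{"tx":0.07,"ty":0,"tz":0,"ax":0,"ay":0,"az":0,"claw":0.5},{"tx":0.06,"ty":0,"tz":0,"ax":0,"ay":0,"az":0,"claw":0.5},{"tx":0,"ty":0,"tz":0,"ax":0,"ay":0,"az":0,"claw":0.5}]'
python3 - <<'E'
from look import *
from lift import lift
a=imaging.capture("side")["image"][:,:,::-1].copy();b=imaging.capture("top")["image"][:,:,::-1].copy()
cv2.imwrite("pics/s11.png",a);cv2.imwrite("pics/t11.png",b)
print(lift(a,cv2.imread("pics/side0.png")))
c=lambda l:R.from_euler('z',BED[2]).apply(l)+[BED[0],BED[1],0]
for n,im in(("side",a),("top",b)):
    g=c((-.104,.064,.105));u=proj(n,g)[0]; x0,y0=u.astype(int)-12;s=im[y0:y0+30,x0:x0+24].astype(int)
    y,x=np.nonzero((s[...,2]>110)&(s[...,1]<60)&(s[...,0]<60));print(n,"red",len(x),x.mean()+x0,y.mean()+y0,"pred top",u)
    print(n,"pred bar heel/toe",proj(n,c((-.11,0,.074)))[0])
u=proj("top",c((-.08,.0,.085)))[0].astype(int)
for r in range(u[1]-30,u[1]+12): print(r,''.join('R' if (b[r,k,2]>130 and b[r,k,1]<60) else 'Y' if (b[r,k,0]<60 and b[r,k,1]>150) else '#' if b[r,k].mean()>165 else '+' if np.ptp(b[r,k].astype(int))<40 else '.' for k in range(u[0]-35,u[0]+30)))
E
```

```text
t: 35.25
position: [0.5901, -0.0691, 0.0945]
ee_rot: [0.718, 0.696, 0.0, 0.0]
contact_force: [0.4, 1.2, 0.2]
width: 0.503
gripper_force: 0.0
t: 35.88
position: [0.5901, -0.0691, 0.257]
ee_rot: [0.718, 0.696, 0.001, 0.001]
contact_force: [0.4, 0.8, -0.4]
width: 0.499
gripper_force: 0.0
t: 36.5
position: [0.5962, 0.1526, 0.2544]
ee_rot: [0.716, 0.698, 0.001, -0.0]
contact_force: [-0.2, -0.3, -0.4]
width: 0.502
gripper_force: 0.0
(0.986, array([ 0.54, -3.75]), np.float64(14.35))
side red 111 353.76576576576576 215.51351351351352 pred top [353.79316549 210.38550121]
side pred bar heel/toe [327.960519   221.12039504]
top red 2 341.5 188.0 pred top [342.52442066 183.08259078]
top pred bar heel/toe [338.93627267 205.38028003]
175 .................................................+++++...........
176 .............................................+..+.+++++++........
177 ......................................+++++++.++++++++++++++.....
178 ......................................+++++..+++++++++++++++..+++
179 .....................................+++++++.++++++++++++++++++.+
180 .................
[... 1868 characters left out ...]

207 ........++++++++++++++++#####+++++#+++++++++++++++...............
208 ................++++++++#####+++++#+++++++++++++++...............
209 ...................+++++####++++++#+++.+++++++++++...............
210 ...................####+####++++++++++++++++++++++...............
211 ...................##########+++++++++++++++++++++...............
212 ...................###############+++++++++++++++++..............
213 ...................###############+++++++++++++++++..............
214 ...................################+++++++++++++++++.............
215 ...................################+++++++++++++++++...++........
216 .............................+###++++++++++++++++++++..++........
```

Plate still up (14.3 mm), packer in place, and about 10-12 mm of toe in the slot. Handing in.

```bash
python3 -c "
from rig import robot
print(robot.finish_job())"
```

```text
the job is handed in; nothing more can be done
None
```

I levered the plate up to its bolt heads, left the bar in the slot, set the packer under the front edge with its lip at the edge, backed the gripper clear and handed the job in at about 36 s of the 72 s limit; no verdict came back, and my rough estimates of the bar's force on the plate went up to about 137 N, so the 135 N limit may have been passed.

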